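# Fit a polishing arbor and snug its lock ring

## Task

Take the arbor with the white felt wheel out of the wooden block and stand it fully home in the bore of the upright polishing spindle. Then turn only the slim blue lock ring, clockwise seen from above, until it comes up against its stop, and hold it there at about 0.5 N m for a second, no tighter. Keep the fingers off the fixed metal rings just above and below it while you do, and leave the arbor with the red wheel, the pliers and everything else as they are.

Things in the scene. Friction and masses are not known exactly. Their poses are not given: they have to be found in the camera images.
- spindle: Upright polishing spindle, bolted down: grey base plate 112 x 112 x 10 mm, white round housing (82 mm across, up to 50 mm), then on the same vertical axis a dark steel fixed ring, the slim blue lock ring and an aluminium fixed ring whose top has the bore (87 mm above the bench). Origin: centre of the underside, on the axis; z up.
- ring_center (a point): Point on the spindle axis at half the height of the blue lock ring, ribbed and grippy (68.5 mm above the bench; ring 12 mm high, 56 mm across). Grip it at any yaw across its diameter with the fingertips, from above past the narrower aluminium ring; the tips must stay above the top of the wider steel ring, 6.5 mm below this point.
- nose_top (a point): Centre of the mouth of the bore, in the top face of the aluminium ring, 87 mm above the bench. The bore is vertical, 12 mm in diameter, 25 mm deep, with a 17 mm wide, 3 mm deep counterbore at the mouth.
- collet (a joint): Wind-up of the sprung collet behind the lock ring, rad: the clockwise torque on the ring over 8 N m per rad (0.0625 at 0.5 N m, 0.0125 from the ring's drag alone); 0 when nothing turns the ring.
- ring_mark (a point): White mark on the rim of the blue lock ring, 28 mm from the axis. Clockwise seen from above the ring turns by 0.7 to 1.15 rad with a drag of 0.10 N m, then meets its stop; where that is differs each time and is not measured. Beyond the stop it only winds up the sprung collet, 8 N m per rad. It stays at the stop when let go.
- felt_arbor_wheel (a point): Centre of the white felt wheel (34 mm across, 14 mm high) of the arbor to fit; z up along the arbor. A 12 mm neck leads down to its flange (22 mm wide, underside 28 mm below this point) sits on the block or, fully home, on the aluminium ring. Shank below: 10 mm diameter, 22 mm long, tapered tip, end 50 mm below this point. Brass screw up to 12 mm above. 50 to 85 g.
- rubber_arbor_wheel (a point): Centre of the red wheel of the other arbor, of the same size, which is to stay in the block.
- arbor_block: Wooden block 44 x 140 x 30 mm, fixed, with two 13 mm holes, 25 mm deep, 40 mm to either side of its centre along its y axis, in which the two arbors stand upright with their flanges on its top. Origin: centre of the underside.
- pliers: Small pliers with red handles, lying on the bench; a bystander.
- lower_ring: The fixed dark steel ring under the lock ring, 60 mm across, 12 mm high. Origin: centre of its underside, 50 mm above the bench. Not to be touched.
- upper_ring: The fixed aluminium ring over the lock ring, 50 mm across, 12 mm high. Origin: centre of its underside, 75 mm above the bench. Fingers are to keep off it.

How it is judged:
On the way, in this order (a step that is already met when the one before it is completed fails the run):
1. the white-wheeled arbor stands fully home in the spindle bore (horizontal distance between felt_arbor_wheel and nose_top below 0.003 m and z of felt_arbor_wheel in the frame of nose_top below 0.03 m and angle between felt_arbor_wheel's own z axis and vertical below 0.08 rad), for 0.2 s.
2. the lock ring is held against its stop with at least 0.39 N m (value of joint collet above 0.049 rad), for 0.5 s.
At the end, for the whole second after the job is handed in: The white-wheeled arbor stands at rest in the spindle bore (3 mm from the axis, 2 mm from full depth, upright to 0.08 rad at most), the lock ring's mark is at least 18 mm from its start, and the red-wheeled arbor is within 4 mm of where it stood (all of step 1 and linear speed of felt_arbor below 0.02 m/s and distance of ring_mark from where it was at the start of the episode above 0.018 m and distance of rubber_arbor_wheel from where it was at the start of the episode below 0.004 m); the robot touches nothing.
It fails at once if the lock ring is over-tightened: more than 0.63 N m (value of joint collet above 0.079 rad).
It fails at once if the lock ring is turned the wrong way with more than 0.35 N m (value of joint collet below -0.044 rad).
It fails at once if the fingers touch the fixed ring above or below the lock ring with more than 2 N (contact force between the fingers and lower_ring above 2 N or contact force between the fingers and upper_ring above 2 N).
It fails at once if the red-wheeled arbor or the pliers are moved by more than 15 mm (distance of any of rubber_arbor_wheel, pliers from where it was at the start of the episode above 0.015 m).
It also fails if it takes over 61 s, if anything falls off the work surface, if the arm or the gripper's body presses on something with over 40 N, if the wrist force passes 120 N, or if a joint passes its speed limit or range.

## Robot

A 7-joint arm with a two-finger parallel gripper is mounted at the origin on a cart in front of the work surface, level with it; the furniture and walls round the work are solid. World frame = base frame: x ahead of the robot, y to its left, z up, the work surface at z = 0. Lengths are in m, angles in rad, forces in N, time in s.
With the tool pointing down it reaches from about 0.425 to 0.875 m from the base axis. Payload 8.4 kg.
Tool frame: the origin (TCP) lies midway between the tips of the shut fingers; the grasp point (between the pads) lies 19 mm behind it; z points along the fingers, y is the direction in which the jaws open and shut (so a half turn about z gives the same grasp; the last joint's range is limited). The gripper opens to 85 mm and grips with 20 to 120 N. Pads are 22 mm wide; open, the fingers measure 114 mm over their backs; the gripper's body (76 mm by 85 mm) begins 54 mm behind the grasp point. The pads swing forward as they close: fully open they stand 13 mm farther back than shut.
Start: joints at [-0.099, 0.333, 0.04, 1.465, -0.013, 1.343, -0.059], TCP at [0.65, -0, 0.231] pointing down, gripper open.
Joint ranges: [-2.58, 2.58], [-0.38, 2.09], [-1.3, 1.39], [0.25, 2.4], [-1.5, 4.64], [0.08, 2.09], [-2.65, 2.65]. Speed limits (rad/s): [2.22, 2.22, 2.79, 2.79, 3.14, 3.14, 3.14].

## Interface

Orientations are given as a unit quaternion [w, x, y, z].
In Python, from cell import get_obs, viewer, ctrl gives the robot as it stands. The module is installed in compiled form; this text tells all that it offers.
- The arm moves only by the tool servo_tool, never from a script. Its argument "series" is a list of rows, each an object of numbers: "tx", "ty", "tz": the shift along the tool's x, y, z in m; "rx", "ry", "rz": the turn, a rotation vector about the tool's x, y, z in rad. A call has exactly 8 rows; each row shifts and turns the pose as measured when the row begins, along the tool's axes as they then stand; what a row does not reach is not made up. A row lasts 1/12 s, in which the tool goes at most 41.7 mm and 7.16 degrees, less where a joint would pass 70% of its speed; a pose out of reach is approached as far as the arm can. A call is refused whole if a number of a shift passes 0.0417 or a number of a turn 0.125, either way. A call with a gripper value outside its range is refused whole. "gripper" is the opening in per cent of the stroke, from 0 (shut) to 100 (fully open), set as the call begins (left out, the last holds). The fingers move at their own pace and stop on an object; the grip force is fixed at half the most. Time passes only in rows, so rows that do not move let the fingers close, or fill a call up. It gives the time, the measured TCP pose, the force and the opening at its end, in the units of the state.
- get_obs(): the state, without advancing time (a new reading comes with each control period).
- viewer.capture(name): name is "scene" or "side" or "wrist"; returns a dict with "img" (480x640x3 uint8, red, green, blue), "fx", "fy", "cx", "cy" (pixels), "eye" and "rotation" of the camera in the world. Camera axes: x right, y down, z forward; pixel columns grow to the right and rows downward; lengths in m; the calibration is good to about 2 mm. A picture is of the moment at which its call begins. There is no depth.
- ctrl.sign_off(): hands the job in, once; it reports no verdict.
The state is a dict: "t": time; "q": joint angles; "joint_velocities": joint speeds; "joint_torque": joint torques, N m; "position": TCP position; "ee_rot": TCP orientation; "contact_force": force on the tool from outside, world axes, zero at the start; "ft_torque": the same for the moment, N m; "width": finger opening in m.
Only numpy, scipy, OpenCV 4.12 (cv2) and the standard library are available. Lean on these libraries where they do the work, as an engineer would, in place of code of your own. Each camera call takes 0.05 s, during which the arm holds its last target.

## Working session

There is one attempt and no reset: what is moved stays moved. The work goes in short steps, Python scripts to look and compute and a tool call to move; the robot and the scene stay as the last step left them, time stands still between calls to the robot, and variables do not carry over. Pictures are saved under pics/ and viewed, and the job is handed in when it is done.

Besides the shell and the picture viewer there is one more tool, called after "Call:" as name(argument=value, ...) on one line, values as JSON. servo_tool: Moves the arm, as the interface text tells. Its arguments: {"type":"object","properties":{"series":{"type":"array","items":{"type":"object","properties":{"tx":{"type":"number"},"ty":{"type":"number"},"tz":{"type":"number"},"rx":{"type":"number"},"ry":{"type":"number"},"rz":{"type":"number"}}}},"gripper":{"type":"number"}},"required":["series"]}

```bash
mkdir -p pics; ls; cat > h.py <<'E'
import numpy as np, cv2
from cell import get_obs, viewer, ctrl
def cap(n,f=None):
    c=viewer.capture(n)
    if f: cv2.imwrite('pics/'+f, cv2.cvtColor(c['img'],cv2.COLOR_RGB2BGR))
    return c
def R(c):
    r=np.array(c['rotation'],float)
    if r.shape==(4,):
        from scipy.spatial.transform import Rotation as Ro
        return Ro.from_quat([r[1],r[2],r[3],r[0]]).as_matrix()
    return r
def ray(c,u,v):
    d=np.array([(u-c['cx'])/c['fx'],(v-c['cy'])/c['fy'],1.]); return np.array(c['eye']),R(c)@d
def atz(c,u,v,z):
    e,d=ray(c,u,v); return e+d*(z-e[2])/d[2]
def proj(c,p):
    q=R(c).T@(np.array(p)-np.array(c['eye'])); return q[0]/q[2]*c['fx']+c['cx'], q[1]/q[2]*c['fy']+c['cy']
def tri(obs):
    A=np.zeros((3,3));b=np.zeros(3)
    for c,u,v in obs:
        e,d=ray(c,u,v); d/=np.linalg.norm(d); P=np.eye(3)-np.outer(d,d); A+=P;b+=P@e
    return np.linalg.solve(A,b)
E
python3 - <<'E'
from h import *
import pickle
D={}
for n in ['scene','side','wrist']:
    c=cap(n,n+'0.png'); D[n]=c
    print(n,c['fx'],c['fy'],c['cx'],c['cy'],c['eye'],c['rotation'])
pickle.dump(D,open('c0.pkl','wb'))
print(get_obs())
E
```

```text
pics
scene 502.45688366598404 502.45688366598404 316.6822962450971 233.68848463785795 [-0.15799578  0.70303198  0.46695502] [ 0.20899849 -0.32742043  0.7630306  -0.51662346]
side 530.4711274629537 530.4711274629537 319.79390705015544 238.2299885299346 [0.49622431 0.71952685 0.66260957] [-0.00299618 -0.01614707  0.90909949 -0.41625523]
wrist 338.3372135215956 338.3372135215956 319.31931706543327 238.08904833660395 [0.64873776 0.0844377  0.37269271] [ 1.65395347e-01  9.86226484e-01 -4.95257429e-04 -1.20662962e-03]
{'t': 0.15, 'q': array([-0.09919596,  0.33376205,  0.0398929 ,  1.46605722, -0.01340191,
        1.34331156, -0.0585238 ]), 'joint_velocities': array([-0.00091144, -0.00189479, -0.0014092 , -0.00442154, -0.00127057,
       -0.00122025,  0.00046195]), 'joint_torque': array([ 1.83829346e-03, -6.59043789e+01,  1.36682332e+00, -4.05872834e+01,
        1.70135766e-02,  9.73434420e-03, -6.22943548e-05]), 'position': array([ 6.49644515e-01, -3.48249214e-05,  2.30622502e-01]), 'ee_rot': array([-4.17787296e-04,  7.07128117e-01,  7.07085158e-01, -4.79586592e-04]), 'contact_force': array([-0.00174858,  0.08796094,  0.14441912]), 'ft_torque': array([-0.02273294,  0.00073711,  0.04945164]), 'width': 0.08549722365605887}
```

View pics/scene0.png

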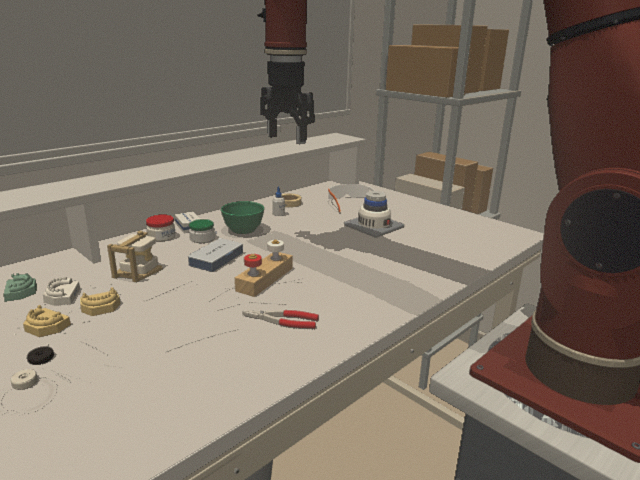

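View pics/side0.png

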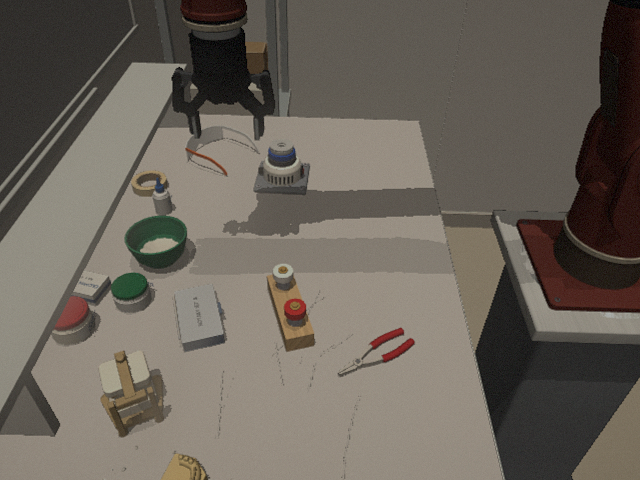

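View pics/wrist0.png

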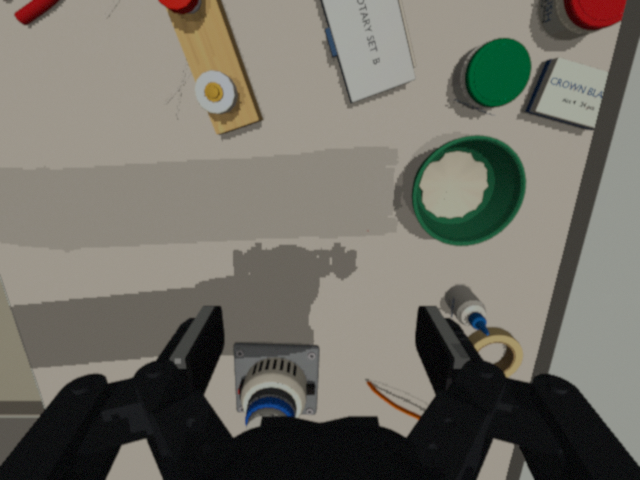

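```bash
python3 - <<'E'
from h import *
def crop(f,x,y,w,h,s,o):
    im=cv2.imread('pics/'+f)[y:y+h,x:x+w]; cv2.imwrite('pics/'+o,cv2.resize(im,None,fx=s,fy=s,interpolation=cv2.INTER_CUBIC))
crop('side0.png',240,130,80,70,8,'s_sp.png')
crop('side0.png',255,255,80,70,8,'s_ar.png')
crop('wrist0.png',150,0,130,140,4,'w_ar.png')
crop('scene0.png',340,180,70,60,8,'c_sp.png')
crop('scene0.png',230,230,80,60,8,'c_ar.png')
a=cv2.imread('pics/s_sp.png');b=cv2.imread('pics/s_ar.png');
E
```

```text
(no output)
```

View pics/s_sp.png

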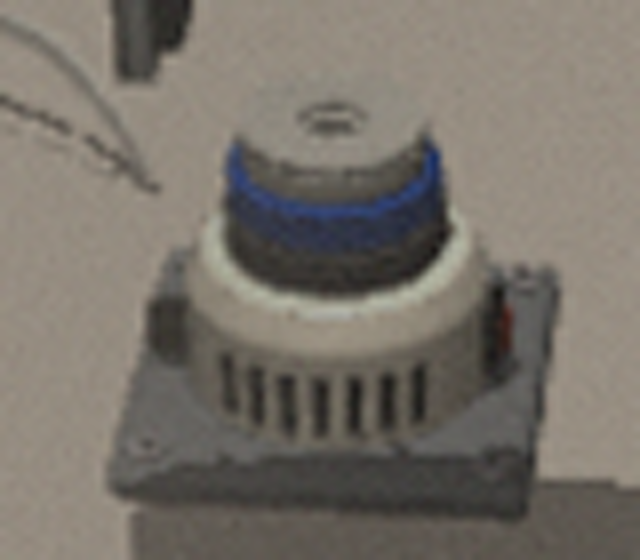

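View pics/s_ar.png

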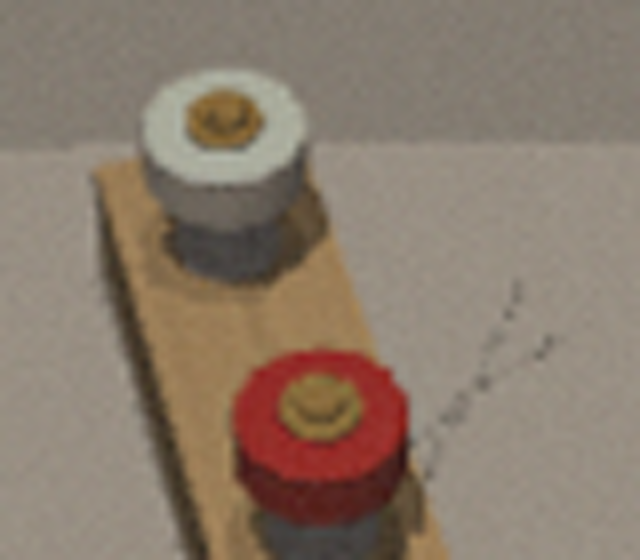

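View pics/w_ar.png

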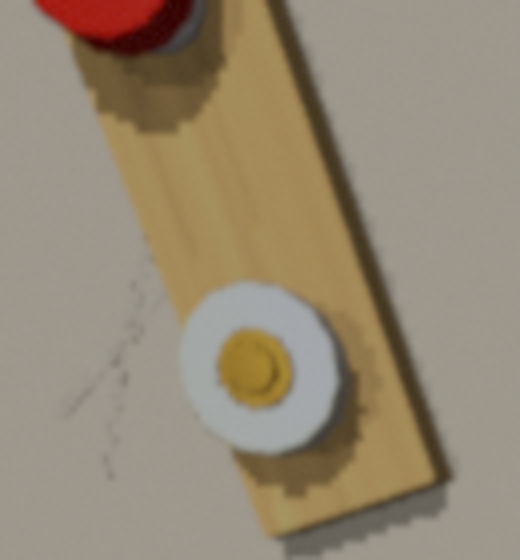

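View pics/c_sp.png

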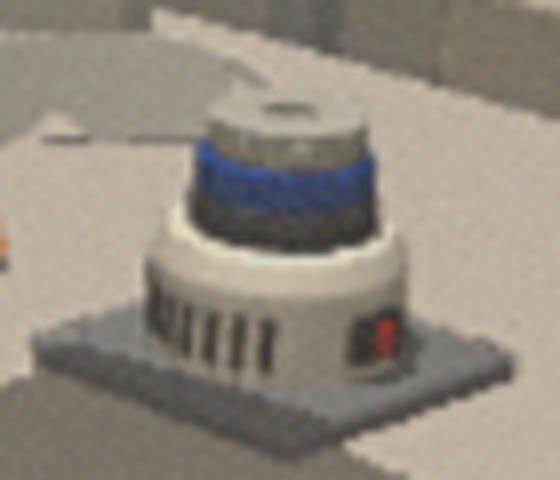

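View pics/c_ar.png

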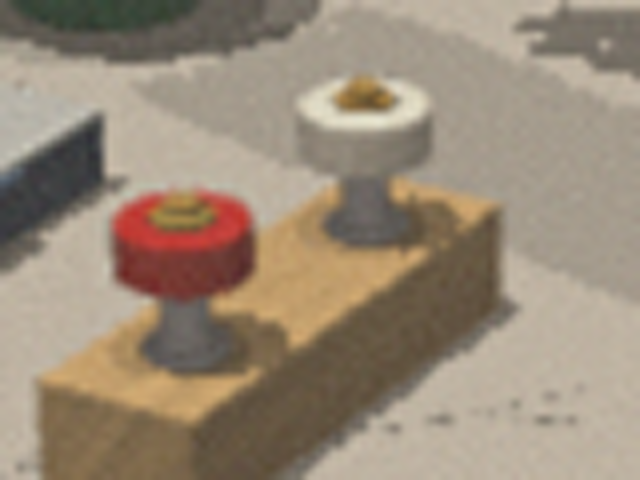

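```bash
python3 - <<'E'
from h import *
import pickle
D=pickle.load(open('c0.pkl','rb'));s,c,w=D['side'],D['scene'],D['wrist']
print('wheel',atz(s,283,270.6,.065),atz(w,215.5,91.75,.065),atz(c,275.5,243.1,.065),tri([(s,283,270.6),(w,215.5,91.75),(c,275.5,243.1)]))
print('red',atz(s,255+321/8,255+405/8,.065))
print('nose',atz(s,281.6,145.2,.087),atz(c,376.3,194,.087),tri([(s,281.6,145.2),(c,376.3,194)]))
# block edges in wrist crop: left edge (70,40)->(268,538) ; top z .03
a=atz(w,150+72/4,40/4,.03);b=atz(w,150+268/4,538/4,.03);d=atz(w,150+435/4,482/4,.03)
print(a,b,d,np.arctan2(*(b-a)[1::-1]),np.arctan2(*(d-b)[1::-1]), np.linalg.norm(d-b))
E
```

```text
wheel [0.56048813 0.10973171 0.065     ] [0.56112555 0.10797395 0.065     ] [0.55865246 0.10865604 0.065     ] [0.56057344 0.10783038 0.06373654]
red [0.53638011 0.1838212  0.065     ]
nose [ 0.59053468 -0.23910367  0.087     ] [ 0.58926815 -0.24396704  0.087     ] [ 0.590669   -0.24459116  0.08529983]
[0.51645665 0.1761713  0.03      ] [0.54874032 0.07249599 0.03      ] [0.59000828 0.08526273 0.03      ] -1.2689211273553518 0.3000233972395631 0.04319762141604911
```

Call:
servo_tool(series=[{"tx": 0.018,"ty": -0.015,"tz": 0.01},{"tx": 0.018,"ty": -0.015,"tz": 0.015},{"tx": 0.018,"ty": -0.015,"tz": 0.015},{"tx": 0.018,"ty": -0.015,"tz": 0.015},{"tx": 0.018,"ty": -0.015,"tz": 0.015},{"tx": 0.018,"ty": -0.014,"tz": 0.01},{},{}], gripper=100)

```text
validation failed for argument at $.se...
```

Call:
servo_tool(series=[{"tx": 0.018,"ty": -0.015,"tz": 0.01},{"tx": 0.018,"ty": -0.015,"tz": 0.015},{"tx": 0.018,"ty": -0.015,"tz": 0.015},{"tx": 0.018,"ty": -0.015,"tz": 0.015},{"tx": 0.018,"ty": -0.015,"tz": 0.015},{"tx": 0.018,"ty": -0.014,"tz": 0.01},{"tx": 0},{"tx": 0}], gripper=100)

```text
validation failed for argument at $.se...
```

Call:
servo_tool(series=[{"tx": 0.018,"ty": -0.015,"tz": 0.01,"rx": 0,"ry": 0,"rz": 0},{"tx": 0.018,"ty": -0.015,"tz": 0.015,"rx": 0,"ry": 0,"rz": 0},{"tx": 0.018,"ty": -0.015,"tz": 0.015,"rx": 0,"ry": 0,"rz": 0},{"tx": 0.018,"ty": -0.015,"tz": 0.015,"rx": 0,"ry": 0,"rz": 0},{"tx": 0.018,"ty": -0.015,"tz": 0.015,"rx": 0,"ry": 0,"rz": 0},{"tx": 0.018,"ty": -0.014,"tz": 0.01,"rx": 0,"ry": 0,"rz": 0},{"tx": 0,"ty": 0,"tz": 0,"rx": 0,"ry": 0,"rz": 0},{"tx": 0,"ty": 0,"tz": 0,"rx": 0,"ry": 0,"rz": 0}], gripper=100)

```text
t: 0.82
position: [0.5557, 0.11, 0.1447]
ee_rot: [-0.0, 0.708, 0.706, -0.002]
contact_force: [0.5, -0.8, 0.1]
width: 0.0849
```

```bash
python3 - <<'E'
from h import *
c=cap('wrist','w1.png');s=cap('side','s1.png')
p=get_obs()['position'];print(p,get_obs()['ee_rot'])
print(proj(c,[.5608,.1085,.065]),proj(s,[.5608,.1085,.065]))
cv2.imwrite('pics/w1c.png',cv2.resize(cv2.imread('pics/w1.png')[200:480,180:480],None,fx=2,fy=2))
cv2.imwrite('pics/s1c.png',cv2.resize(cv2.imread('pics/s1.png')[160:330,200:380],None,fx=4,fy=3.5))
E
```

```text
[0.55637444 0.10965065 0.14518417] [-2.39131371e-04  7.08481781e-01  7.05726546e-01 -1.88457813e-03]
(np.float64(328.8840832108493), np.float64(250.35729535171288)) (np.float64(282.8671379334333), np.float64(270.058538938571))
```

View pics/w1.png

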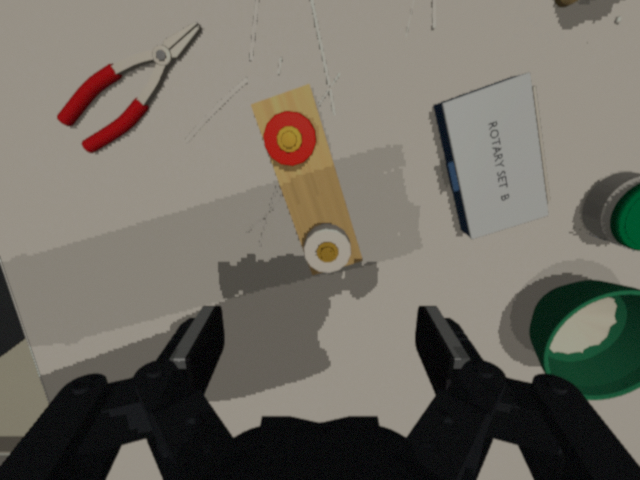

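View pics/s1c.png

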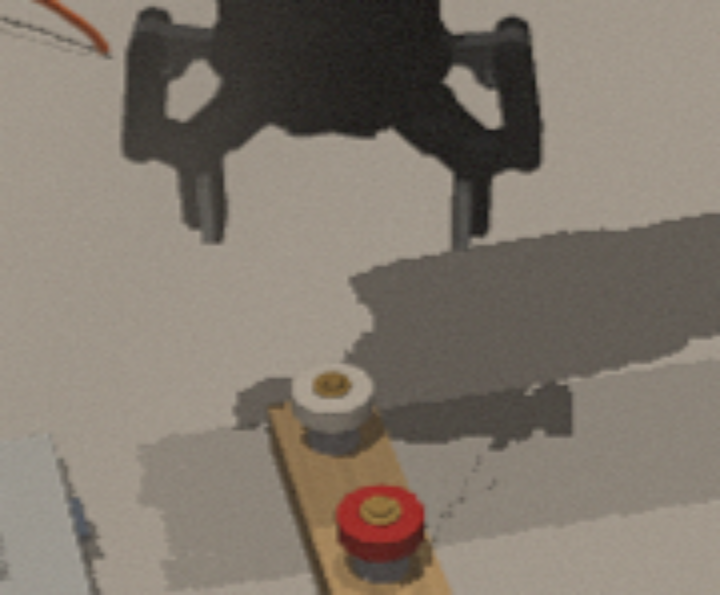

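Call:
servo_tool(series=[{"tx": 0,"ty": 0.002,"tz": 0.01,"rx": 0,"ry": 0,"rz": 0},{"tx": 0,"ty": 0.0015,"tz": 0.015,"rx": 0,"ry": 0,"rz": 0},{"tx": 0,"ty": 0,"tz": 0.02,"rx": 0,"ry": 0,"rz": 0},{"tx": 0,"ty": 0,"tz": 0.02,"rx": 0,"ry": 0,"rz": 0},{"tx": 0,"ty": 0,"tz": 0.015,"rx": 0,"ry": 0,"rz": 0},{"tx": 0,"ty": 0,"tz": 0.01,"rx": 0,"ry": 0,"rz": 0},{"tx": 0,"ty": 0,"tz": 0.005,"rx": 0,"ry": 0,"rz": 0},{"tx": 0,"ty": 0,"tz": 0,"rx": 0,"ry": 0,"rz": 0}])

```text
t: 1.58
position: [0.5677, 0.1023, 0.0463]
ee_rot: [0.003, 0.712, 0.702, 0.001]
contact_force: [-0.3, -0.4, 0.8]
width: 0.0851
```

Call:
servo_tool(series=[{"tx": 0,"ty": 0,"tz": 0,"rx": 0,"ry": 0,"rz": 0},{"tx": 0,"ty": 0,"tz": 0,"rx": 0,"ry": 0,"rz": 0},{"tx": 0,"ty": 0,"tz": 0,"rx": 0,"ry": 0,"rz": 0},{"tx": 0,"ty": 0,"tz": 0,"rx": 0,"ry": 0,"rz": 0},{"tx": 0,"ty": 0,"tz": 0,"rx": 0,"ry": 0,"rz": 0},{"tx": 0,"ty": 0,"tz": 0,"rx": 0,"ry": 0,"rz": 0},{"tx": 0,"ty": 0,"tz": 0,"rx": 0,"ry": 0,"rz": 0},{"tx": 0,"ty": 0,"tz": 0,"rx": 0,"ry": 0,"rz": 0}])

```text
t: 2.25
position: [0.5708, 0.1023, 0.0505]
ee_rot: [0.005, 0.713, 0.702, 0.004]
contact_force: [-0.0, 0.2, -0.8]
width: 0.0855
```

```bash
python3 - <<'E'
from h import *
for i in range(6):
    o=get_obs();print(o['t'],o['position'],o['ee_rot'],o['joint_velocities'].round(3)); cap('side')
E
```

```text
2.25 [0.57083924 0.10234918 0.05048039] [0.00475649 0.71259357 0.7015517  0.00360526] [ 0.001 -0.006 -0.001  0.001 -0.     0.    -0.001]
2.3 [0.57084911 0.10235266 0.05046566] [0.00474938 0.71259968 0.70154549 0.00361535] [-0.     0.002  0.001 -0.    -0.001  0.001  0.002]
2.35 [0.57076394 0.10232973 0.05035389] [0.00469661 0.7126036  0.70154231 0.00352596] [-0.     0.001 -0.001 -0.    -0.     0.     0.001]
2.4 [0.57070206 0.10231029 0.05026318] [0.00465949 0.71258902 0.70155782 0.00343524] [-0.001  0.002  0.     0.001 -0.002 -0.001  0.001]
2.45 [0.57069859 0.10225117 0.05021665] [0.00465162 0.71262981 0.70151651 0.00342032] [-0.002  0.002  0.     0.    -0.001 -0.001 -0.   ]
2.5 [0.570669   0.10223504 0.05016461] [0.00461841 0.71263235 0.70151435 0.00337971] [ 0.    -0.001 -0.001  0.001 -0.     0.    -0.001]
```

```bash
cat >> h.py <<'E'
from scipy.spatial.transform import Rotation as Ro
R0=np.array([[0,1,0],[1,0,0],[0,0,-1.]])
def err(x,y,z,yaw=0):
    o=get_obs();q=o['ee_rot'];Rc=Ro.from_quat([q[1],q[2],q[3],q[0]])
    Rt=Ro.from_euler('z',yaw)*Ro.from_matrix(R0)
    d=Rc.as_matrix().T@(np.array([x,y,z])-o['position']);r=(Rc.inv()*Rt).as_rotvec()
    print('t %.2f'%o['t'],'pos',o['position'].round(4),'shift mm',(d*1000).round(1),'rot mrad',(r*1000).round(1),'F',np.round(o['contact_force'],2),'T',np.round(o['ft_torque'],3),'w %.4f'%o['width'],'q7 %.2f'%o['q'][6])
E
python3 -c "
from h import *
err(.5602,.109,.039)"
```

```text
t 2.55 pos [0.5707 0.1022 0.0502] shift mm [  6.7 -10.7  11. ] rot mrad [ 11.3   1.8 -15.8] F [ 1.39 -0.5   0.31] T [0.006 0.079 0.054] w 0.0858 q7 -0.29
```

Call:
servo_tool(series=[{"tx": 0.003,"ty": -0.004,"tz": 0,"rx": 0.004,"ry": 0,"rz": -0.006},{"tx": 0.002,"ty": -0.003,"tz": 0.003,"rx": 0.004,"ry": 0,"rz": -0.005},{"tx": 0.002,"ty": -0.003,"tz": 0.004,"rx": 0.003,"ry": 0,"rz": -0.005},{"tx": 0,"ty": -0.001,"tz": 0.004,"rx": 0,"ry": 0,"rz": 0},{"tx": 0,"ty": 0,"tz": 0,"rx": 0,"ry": 0,"rz": 0},{"tx": 0,"ty": 0,"tz": 0,"rx": 0,"ry": 0,"rz": 0},{"tx": 0,"ty": 0,"tz": 0,"rx": 0,"ry": 0,"rz": 0},{"tx": 0,"ty": 0,"tz": 0,"rx": 0,"ry": 0,"rz": 0}])

```text
t: 3.22
position: [0.5577, 0.1103, 0.037]
ee_rot: [-0.0, 0.706, 0.708, -0.002]
contact_force: [0.0, -0.3, -0.3]
width: 0.0849
```

```bash
python3 -c "
from h import *
err(.5602,.109,.039);c=cap('wrist','w2.png');s=cap('side','s2.png');err(.5602,.109,.039)
cv2.imwrite('pics/s2c.png',cv2.resize(cv2.imread('pics/s2.png')[200:330,220:360],None,fx=5,fy=4.5))"
```

```text
t 3.22 pos [0.5577 0.1103 0.037 ] shift mm [-1.4  2.5 -2. ] rot mrad [-2.5  2.   2.7] F [ 0.05 -0.27 -0.28] T [ 0.048 -0.024  0.034] w 0.0849 q7 -0.29
t 3.32 pos [0.5578 0.1103 0.0372] shift mm [-1.3  2.4 -1.8] rot mrad [-2.3  2.   2.7] F [ 0.73 -0.43  0.6 ] T [ 0.05  -0.011  0.079] w 0.0854 q7 -0.29
```

View pics/w2.png

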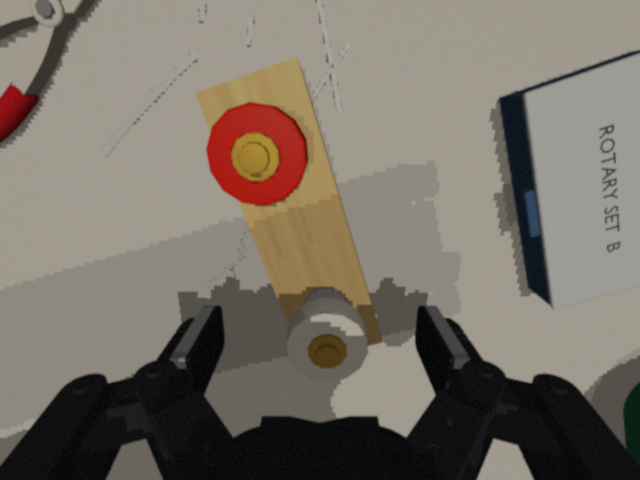

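View pics/s2c.png

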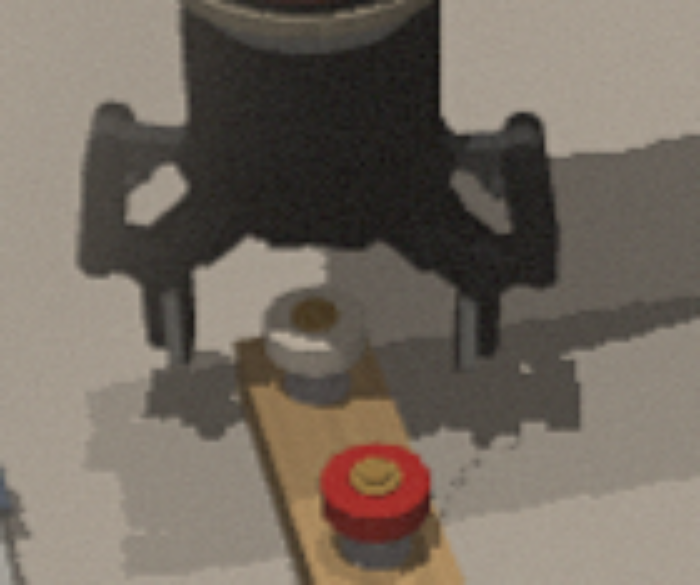

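Call:
servo_tool(series=[{"tx": -0.001,"ty": 0.002,"tz": -0.001,"rx": -0.002,"ry": 0.002,"rz": 0.002},{"tx": 0,"ty": 0,"tz": 0,"rx": 0,"ry": 0,"rz": 0},{"tx": 0,"ty": 0,"tz": 0,"rx": 0,"ry": 0,"rz": 0},{"tx": 0,"ty": 0,"tz": 0,"rx": 0,"ry": 0,"rz": 0},{"tx": 0,"ty": 0,"tz": 0,"rx": 0,"ry": 0,"rz": 0},{"tx": 0,"ty": 0,"tz": 0,"rx": 0,"ry": 0,"rz": 0},{"tx": 0,"ty": 0,"tz": 0,"rx": 0,"ry": 0,"rz": 0},{"tx": 0,"ty": 0,"tz": 0,"rx": 0,"ry": 0,"rz": 0}], gripper=0)

```text
t: 3.98
position: [0.5607, 0.109, 0.0391]
ee_rot: [0.0, 0.707, 0.707, 0.001]
contact_force: [-0.2, -0.7, 1.0]
width: 0.0317
```

```bash
python3 -c "
from h import *
err(.5602,.109,.039);c=cap('wrist','w3.png');s=cap('side','s3.png');err(.5602,.109,.039)
cv2.imwrite('pics/s3c.png',cv2.resize(cv2.imread('pics/s3.png')[200:330,220:360],None,fx=5,fy=4.5))"
```

```text
t 3.98 pos [0.5607 0.109  0.0391] shift mm [ 0.  -0.5  0.1] rot mrad [ 1.1 -0.5 -0.3] F [-0.18 -0.7   1.05] T [ 0.03   0.035 -0.002] w 0.0317 q7 -0.28
t 4.08 pos [0.5608 0.109  0.0391] shift mm [ 0.  -0.6  0.1] rot mrad [ 1.2 -0.5 -0.2] F [ 0.15 -0.56  0.18] T [-0.013 -0.009  0.002] w 0.0316 q7 -0.28
```

View pics/s3c.png

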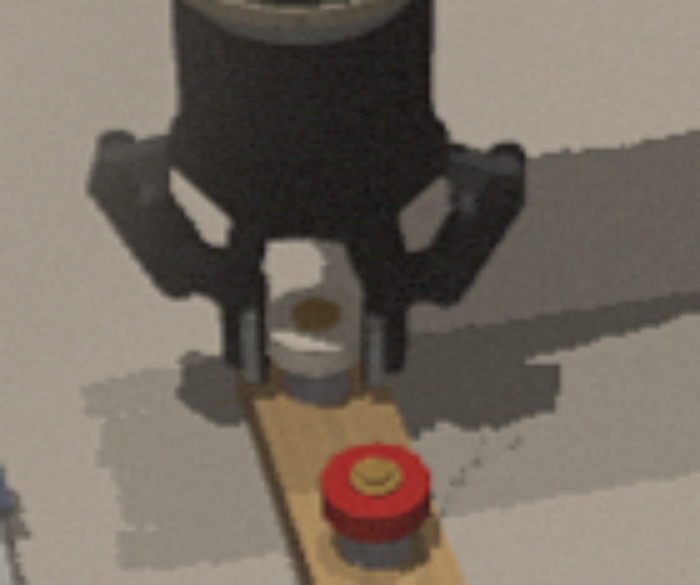

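View pics/w3.png

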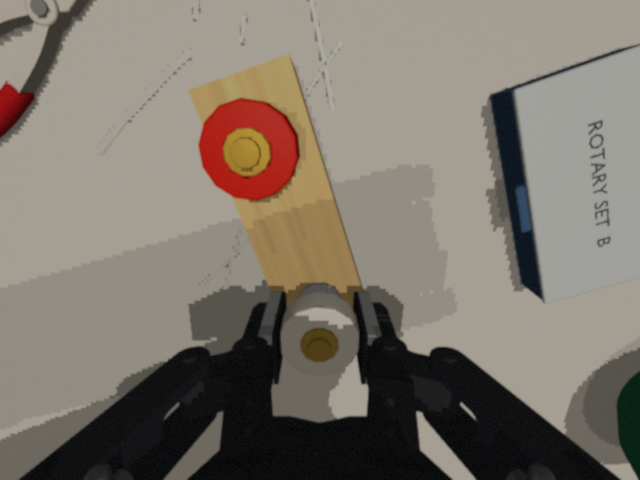

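Call:
servo_tool(series=[{"tx": 0,"ty": 0,"tz": -0.005,"rx": 0,"ry": 0,"rz": 0},{"tx": 0,"ty": 0,"tz": -0.01,"rx": 0,"ry": 0,"rz": 0},{"tx": 0,"ty": 0,"tz": -0.01,"rx": 0,"ry": 0,"rz": 0},{"tx": 0,"ty": 0,"tz": -0.015,"rx": 0,"ry": 0,"rz": 0},{"tx": 0,"ty": 0,"tz": -0.02,"rx": 0,"ry": 0,"rz": 0},{"tx": 0,"ty": 0,"tz": -0.02,"rx": 0,"ry": 0,"rz": 0},{"tx": 0,"ty": 0,"tz": -0.02,"rx": 0,"ry": 0,"rz": 0},{"tx": 0,"ty": 0,"tz": -0.01,"rx": 0,"ry": 0,"rz": 0}])

```text
t: 4.75
position: [0.5587, 0.1086, 0.1566]
ee_rot: [-0.001, 0.707, 0.707, -0.001]
contact_force: [-0.4, 0.0, -0.2]
width: 0.0316
```

```bash
python3 -c "
from h import *
err(.5602,.109,.15);s=cap('side','s4.png');c=cap('wrist','w4.png');s=cap('scene','c4.png');o=get_obs();err(.59,-.242,.18)
q=o['ee_rot'];Rc=Ro.from_quat([q[1],q[2],q[3],q[0]]).as_matrix()
for h in (.019,.026,.031): print(h,proj(c,o['position']+Rc@[0,0,-h]))
cv2.imwrite('pics/s4c.png',cv2.resize(cv2.imread('pics/s4.png')[120:330,200:380],None,fx=4,fy=2.85))
cv2.imwrite('pics/w4c.png',cv2.resize(cv2.imread('pics/w4.png')[270:400,250:390],None,fx=5,fy=4.5))"
```

```text
t 4.75 pos [0.5587 0.1086 0.1566] shift mm [0.4 1.5 6.5] rot mrad [-2.5  0.4 -0.1] F [-0.35  0.05 -0.17] T [ 0.008 -0.027 -0.113] w 0.0316 q7 -0.28
t 4.90 pos [0.5582 0.1084 0.1538] shift mm [-350.5   31.7  -26. ] rot mrad [-4.1  0.8  0.1] F [-0.64  0.74 -1.5 ] T [-0.037  0.033  0.014] w 0.0316 q7 -0.28
0.019 (np.float64(319.1795217692043), np.float64(326.321691528863))
0.026 (np.float64(319.22504345042904), np.float64(335.90012680034886))
0.031 (np.float64(319.2602591810669), np.float64(343.3100375808128))
```

View pics/s4c.png

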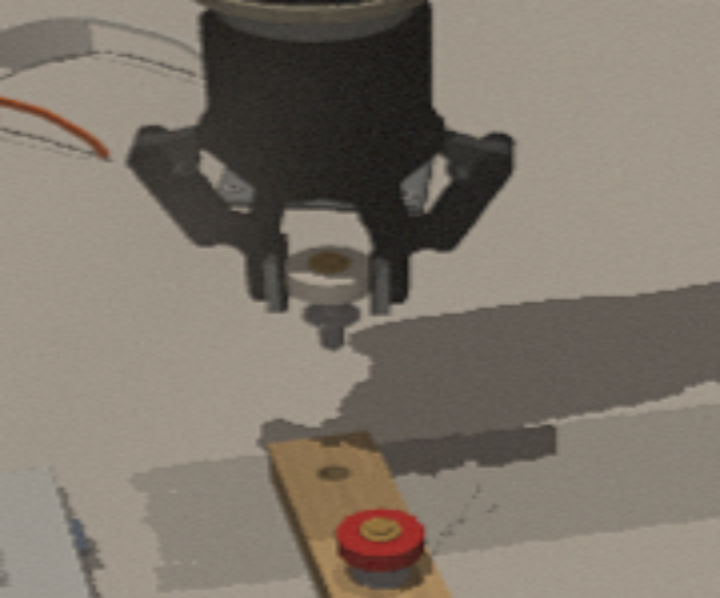

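View pics/w4c.png

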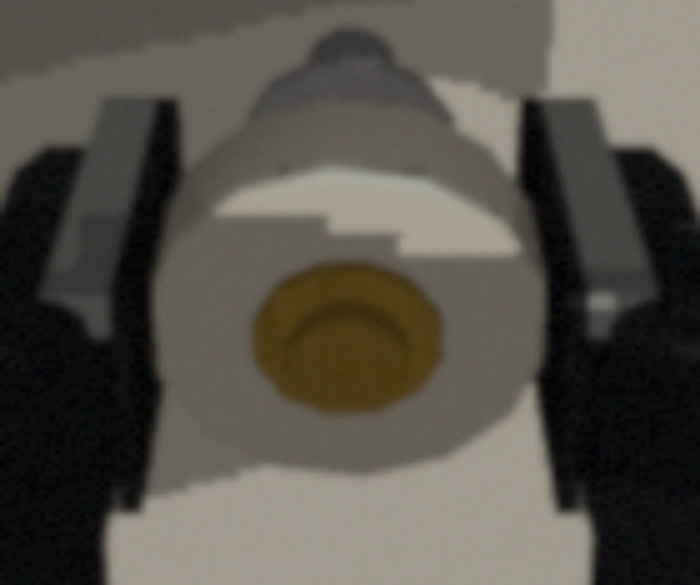

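View pics/c4.png

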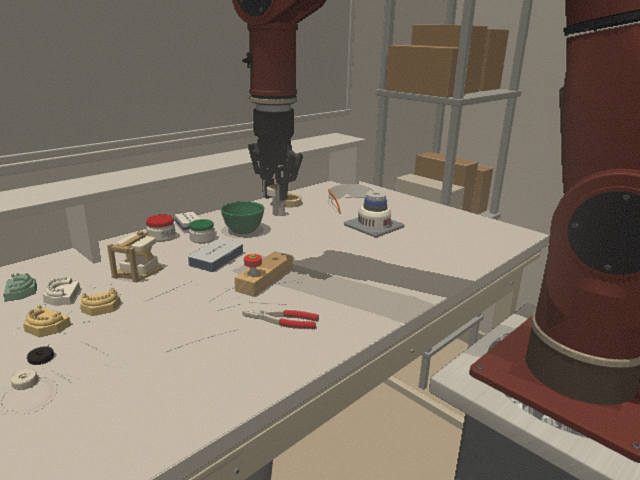

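Call:
servo_tool(series=[{"tx": -0.015,"ty": 0.002,"tz": -0.002,"rx": 0,"ry": 0,"rz": 0},{"tx": -0.025,"ty": 0.003,"tz": -0.002,"rx": 0,"ry": 0,"rz": 0},{"tx": -0.025,"ty": 0.003,"tz": -0.002,"rx": 0,"ry": 0,"rz": 0},{"tx": -0.025,"ty": 0.003,"tz": 0,"rx": 0,"ry": 0,"rz": 0},{"tx": -0.025,"ty": 0.003,"tz": 0,"rx": 0,"ry": 0,"rz": 0},{"tx": -0.025,"ty": 0.003,"tz": 0,"rx": 0,"ry": 0,"rz": 0},{"tx": -0.015,"ty": 0.002,"tz": 0,"rx": 0,"ry": 0,"rz": 0},{"tx": 0,"ty": 0,"tz": 0,"rx": 0,"ry": 0,"rz": 0}])

```text
t: 5.57
position: [0.5712, -0.0511, 0.1471]
ee_rot: [-0.007, 0.705, 0.709, -0.008]
contact_force: [0.1, 0.0, -1.8]
width: 0.0316
```

```bash
python3 -c "
from h import *
err(.59,-.242,.16);c=cap('wrist','w5.png')"
```

```text
t 5.57 pos [ 0.5712 -0.0511  0.1471] shift mm [-191.    17.3  -12.9] rot mrad [-21.8   1.9   6.2] F [ 0.05  0.03 -1.82] T [-0.014  0.023 -0.019] w 0.0316 q7 0.03
```

View pics/w5.png

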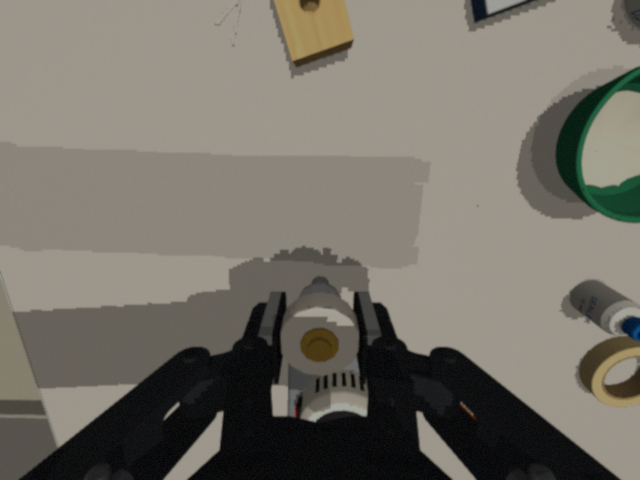

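Call:
servo_tool(series=[{"tx": -0.015,"ty": 0.002,"tz": -0.004,"rx": -0.007,"ry": 0,"rz": 0.002},{"tx": -0.025,"ty": 0.002,"tz": -0.004,"rx": -0.007,"ry": 0,"rz": 0.002},{"tx": -0.025,"ty": 0.002,"tz": -0.004,"rx": -0.007,"ry": 0,"rz": 0.002},{"tx": -0.025,"ty": 0.002,"tz": -0.004,"rx": 0,"ry": 0,"rz": 0},{"tx": -0.025,"ty": 0.002,"tz": -0.002,"rx": 0,"ry": 0,"rz": 0},{"tx": -0.025,"ty": 0.001,"tz": 0,"rx": 0,"ry": 0,"rz": 0},{"tx": -0.02,"ty": 0,"tz": 0,"rx": 0,"ry": 0,"rz": 0},{"tx": -0.01,"ty": 0,"tz": 0,"rx": 0,"ry": 0,"rz": 0}])

```text
t: 6.28
position: [0.5819, -0.2086, 0.1555]
ee_rot: [-0.007, 0.7, 0.714, -0.002]
contact_force: [0.1, -0.9, -0.9]
width: 0.0319
```

```bash
python3 -c "
from h import *
err(.59,-.242,.16)"
```

```text
t 6.28 pos [ 0.5819 -0.2086  0.1555] shift mm [-33.5   7.4  -4.9] rot mrad [-13.6  -7.1  19.9] F [ 0.05 -0.89 -0.86] T [-0.009  0.011  0.017] w 0.0319 q7 0.34
```

Call:
servo_tool(series=[{"tx": -0.005,"ty": 0.002,"tz": -0.002,"rx": -0.005,"ry": -0.003,"rz": 0.006},{"tx": -0.007,"ty": 0.002,"tz": -0.002,"rx": -0.004,"ry": -0.002,"rz": 0.006},{"tx": -0.006,"ty": 0.001,"tz": -0.001,"rx": -0.003,"ry": -0.002,"rz": 0.005},{"tx": -0.004,"ty": 0,"tz": 0,"rx": 0,"ry": 0,"rz": 0},{"tx": -0.003,"ty": 0,"tz": 0,"rx": 0,"ry": 0,"rz": 0},{"tx": 0,"ty": 0,"tz": 0,"rx": 0,"ry": 0,"rz": 0},{"tx": 0,"ty": 0,"tz": 0,"rx": 0,"ry": 0,"rz": 0},{"tx": 0,"ty": 0,"tz": 0,"rx": 0,"ry": 0,"rz": 0}])

```text
t: 6.95
position: [0.5884, -0.2287, 0.1583]
ee_rot: [-0.002, 0.705, 0.71, -0.0]
contact_force: [-0.3, -0.2, -0.4]
width: 0.0317
```

```bash
python3 -c "
from h import *
err(.59,-.242,.15);c=cap('wrist','w6.png');s=cap('side','s6.png');d=cap('scene','c6.png');err(.59,-.242,.15)
import pickle;pickle.dump((c,s,d,get_obs()),open('c6.pkl','wb'))
cv2.imwrite('pics/w6c.png',cv2.resize(cv2.imread('pics/w6.png')[230:410,220:420],None,fx=4,fy=3.3))
cv2.imwrite('pics/s6c.png',cv2.resize(cv2.imread('pics/s6.png')[60:200,220:340],None,fx=6,fy=4.2))
cv2.imwrite('pics/c6c.png',cv2.resize(cv2.imread('pics/c6.png')[120:240,320:440],None,fx=5,fy=5))"
```

```text
t 6.95 pos [ 0.5884 -0.2287  0.1583] shift mm [-13.3   1.5   8.2] rot mrad [-3.5 -3.2  6.9] F [-0.29 -0.23 -0.4 ] T [ 0.003  0.024 -0.007] w 0.0317 q7 0.35
t 7.10 pos [ 0.5884 -0.2289  0.1583] shift mm [-13.2   1.5   8.2] rot mrad [-3.4 -3.1  6.8] F [-0.2   0.76 -1.35] T [-0.041 -0.008 -0.033] w 0.0318 q7 0.35
```

View pics/w6c.png

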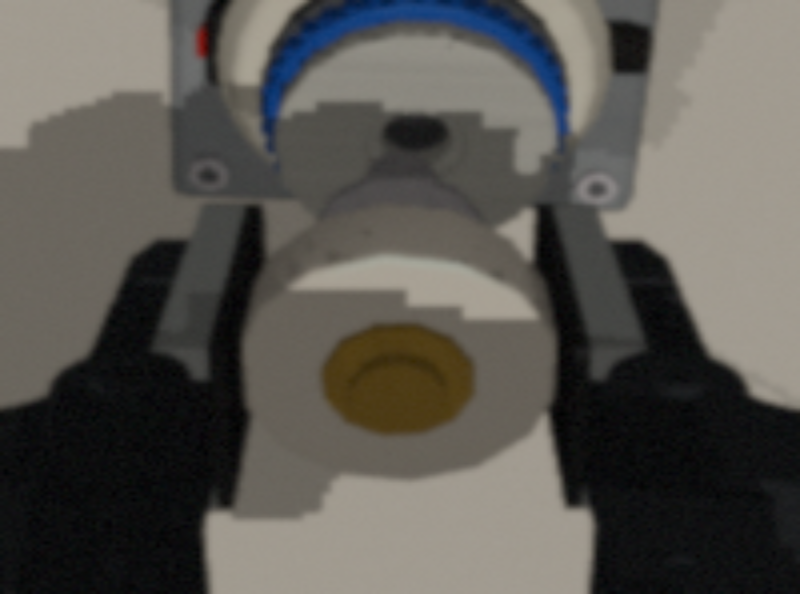

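View pics/s6c.png

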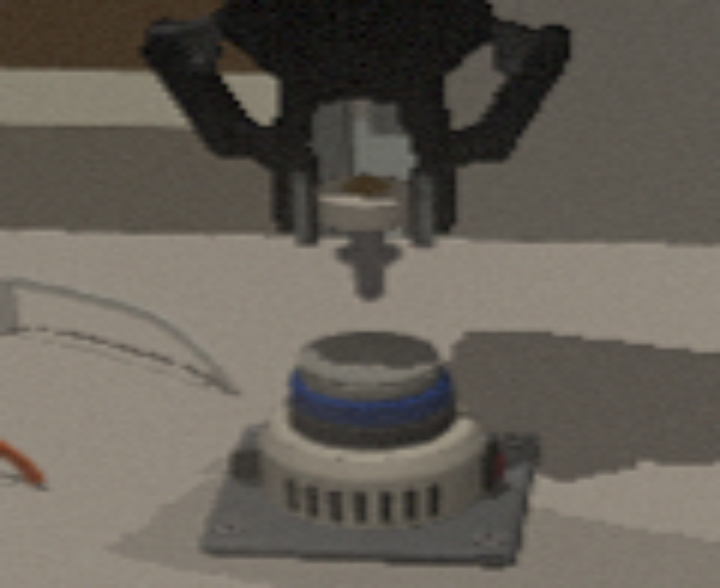

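View pics/c6c.png

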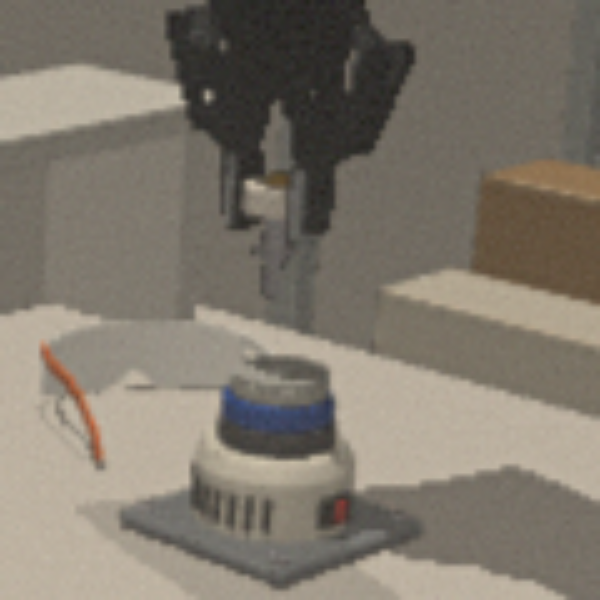

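```bash
python3 -c "
from h import *
cv2.imwrite('pics/w6d.png',cv2.resize(cv2.imread('pics/w6.png')[228:292,280:370],None,fx=8,fy=8,interpolation=cv2.INTER_NEAREST))"
```

```text
(no output)
```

View pics/w6d.png

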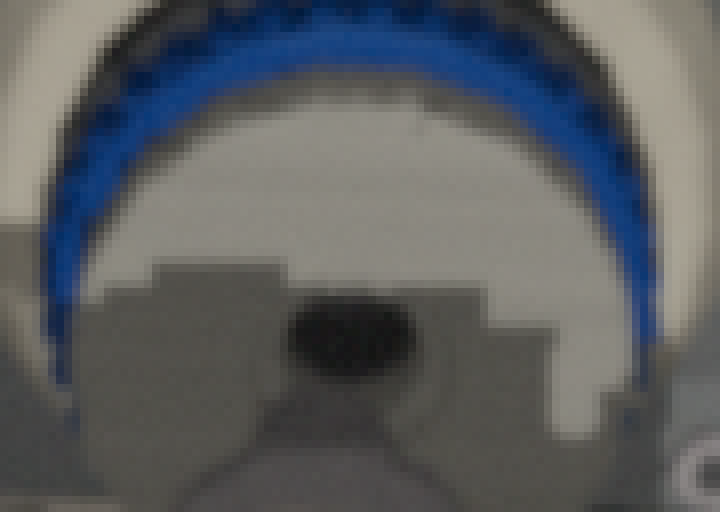

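```bash
python3 -c "
from h import *
import pickle
from scipy.optimize import least_squares
c,s,d,o=pickle.load(open('c6.pkl','rb'))
th=np.linspace(0,2*np.pi,400)
def circ(x,y,r,z): return np.array([proj(c,[x+r*np.cos(t),y+r*np.sin(t),z]) for t in th])
def f(p):
    q=circ(p[0],p[1],.025,.087);return [q[:,0].min()-289,q[:,0].max()-359.75,q[:,1].min()-240.1]
r=least_squares(f,[.59,-.242]);print(r.x,r.fun)
q=circ(*r.x,.006,.087);print('bore',q.min(0),q.max(0)); q=circ(*r.x,.006,.084);print('bore84',q.min(0),q.max(0))
q=o['ee_rot'];Rc=Ro.from_quat([q[1],q[2],q[3],q[0]]).as_matrix();P=o['position'];print(P,c['eye'],Rc.T@(r.x.tolist()+[.087]-P)if 0 else Rc.T@(np.array([*r.x,.087])-P))
# wheel top disc r17 at h=.026: fit offset
def cw(dx,dy,rr,h): return np.array([proj(c,P+Rc@[dx+rr*np.cos(t),dy+rr*np.sin(t),-h]) for t in th])
for h in(.024,.026,.028):
  def g(p):
    q=cw(p[0],p[1],.017,h);return [q[:,0].min()-(220+243/4),q[:,0].max()-(220+556/4),q[:,1].min()-(230+256/3.3),q[:,1].max()-(230+478/3.3)]
  r2=least_squares(g,[0,0]);print(h,r2.x,r2.fun)
  for rr in(.003,.004,.005): q=cw(*r2.x,rr,-.031);print('tip',rr,q.min(0),q.max(0))
"
```

```text
[ 0.59043941 -0.24415948] [-0.74075762  0.73911107  0.05223869]
bore [315.69159152 266.27249746] [333.01689542 282.0702434 ]
bore84 [315.75292453 264.5384844 ] [332.87084063 280.17678964]
[ 0.58842385 -0.22888141  0.15826474] [ 0.58729719 -0.14476006  0.30071608] [-0.01551622  0.00215574  0.07120916]
0.024 [-0.00199163 -0.00101386] [-2.00608271  2.00488851 -0.94101636  1.3064854 ]
tip 0.003 [314.50655633 278.00835955] [325.08257593 287.55082607]
tip 0.004 [312.74380082 276.39888779] [326.84544321 289.12243382]
tip 0.005 [310.98099529 274.783901  ] [328.60840197 290.688747  ]
0.026 [-0.00058986 -0.00101457] [-2.70931537  2.70763838 -1.44669424  1.980188  ]
tip 0.003 [314.49070325 275.75070299] [325.09196856 285.3387799 ]
tip 0.004 [312.72373968 274.13349245] [326.85904438 286.91785479]
tip 0.005 [310.95672586 272.51072702] [328.62621212 288.49159738]
0.028 [ 0.00081019 -0.00101528] [-3.43683623  3.43464349 -1.96672766  2.67971056]
tip 0.003 [314.47478201 273.48497789] [325.10138265 283.1189364 ]
tip 0.004 [312.70359544 271.85998222] [326.87268195 284.70552252]
tip 0.005 [310.93235839 270.22939147] [328.6440736  286.28673828]
```

Call:
servo_tool(series=[{"tx": -0.004,"ty": 0.001,"tz": 0.004,"rx": -0.002,"ry": -0.002,"rz": 0.004},{"tx": -0.004,"ty": 0.001,"tz": 0.005,"rx": -0.002,"ry": -0.001,"rz": 0.003},{"tx": -0.003,"ty": 0.0007,"tz": 0.005,"rx": 0,"ry": 0,"rz": 0},{"tx": -0.002,"ty": 0,"tz": 0.004,"rx": 0,"ry": 0,"rz": 0},{"tx": 0,"ty": 0,"tz": 0.003,"rx": 0,"ry": 0,"rz": 0},{"tx": 0,"ty": 0,"tz": 0,"rx": 0,"ry": 0,"rz": 0},{"tx": 0,"ty": 0,"tz": 0,"rx": 0,"ry": 0,"rz": 0},{"tx": 0,"ty": 0,"tz": 0,"rx": 0,"ry": 0,"rz": 0}])

```text
t: 7.77
position: [0.5908, -0.2434, 0.1338]
ee_rot: [-0.0, 0.708, 0.707, -0.0]
contact_force: [-1.3, 0.2, -0.0]
width: 0.032
```

```bash
python3 -c "
from h import *
err(.5911,-.2430,.135)"
```

```text
t 7.77 pos [ 0.5908 -0.2434  0.1338] shift mm [ 0.4  0.3 -1.2] rot mrad [-0.7 -0.1 -1.6] F [-1.33  0.17 -0.05] T [ 0.024 -0.034  0.058] w 0.0320 q7 0.37
```

```bash
python3 -c "
from h import *
c=cap('wrist','w7.png');s=cap('side','s7.png');d=cap('scene','c7.png');err(.5911,-.2430,.135)
cv2.imwrite('pics/w7c.png',cv2.resize(cv2.imread('pics/w7.png')[250:370,260:380],None,fx=5,fy=5))
cv2.imwrite('pics/s7c.png',cv2.resize(cv2.imread('pics/s7.png')[90:180,240:330],None,fx=6.5,fy=6.5))
cv2.imwrite('pics/c7c.png',cv2.resize(cv2.imread('pics/c7.png')[140:220,340:420],None,fx=7,fy=7))"
```

```text
t 7.92 pos [ 0.591  -0.2434  0.1342] shift mm [ 0.4  0.1 -0.8] rot mrad [-0.1  0.  -1.3] F [-0.7  -0.03 -0.64] T [ 0.019 -0.05   0.018] w 0.0320 q7 0.37
```

View pics/w7c.png

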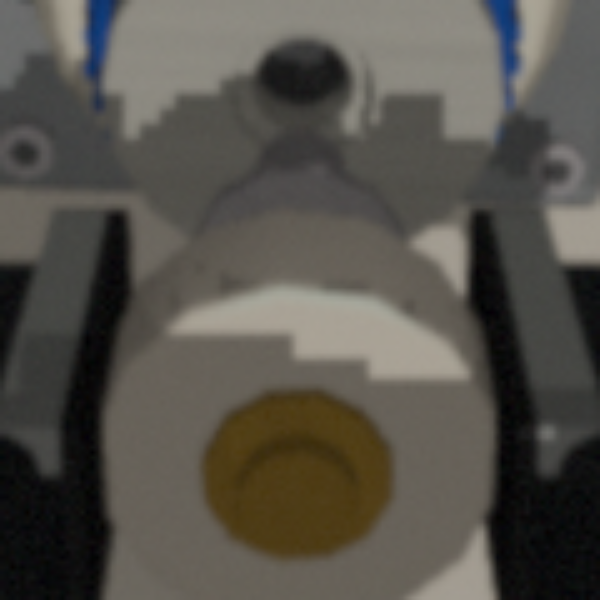

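View pics/s7c.png

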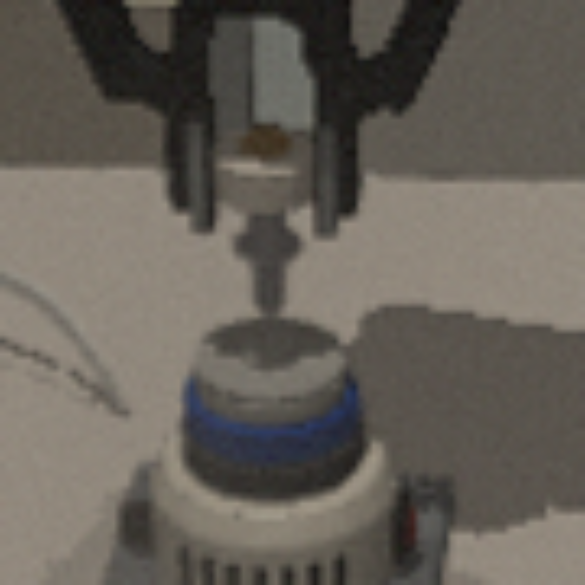

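View pics/c7c.png

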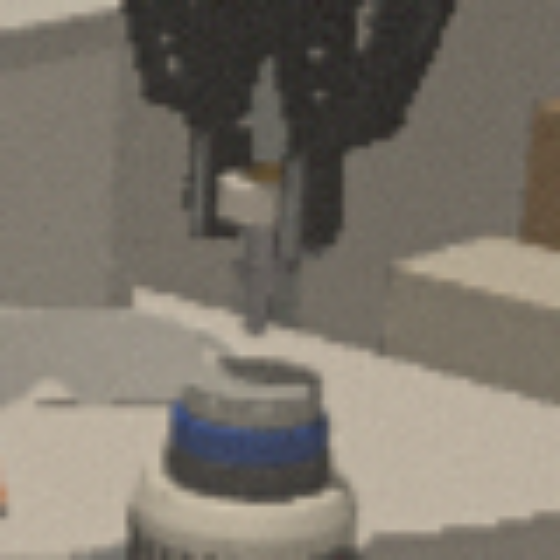

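Call:
servo_tool(series=[{"tx": 0.0003,"ty": 0,"tz": 0.003,"rx": 0,"ry": 0,"rz": 0},{"tx": 0,"ty": 0,"tz": 0.003,"rx": 0,"ry": 0,"rz": 0},{"tx": 0,"ty": 0,"tz": 0.003,"rx": 0,"ry": 0,"rz": 0},{"tx": 0,"ty": 0,"tz": 0.002,"rx": 0,"ry": 0,"rz": 0},{"tx": 0,"ty": 0,"tz": 0.001,"rx": 0,"ry": 0,"rz": 0},{"tx": 0,"ty": 0,"tz": 0,"rx": 0,"ry": 0,"rz": 0},{"tx": 0,"ty": 0,"tz": 0,"rx": 0,"ry": 0,"rz": 0},{"tx": 0,"ty": 0,"tz": 0,"rx": 0,"ry": 0,"rz": 0}])

```text
t: 8.58
position: [0.5913, -0.2426, 0.1213]
ee_rot: [0.0, 0.707, 0.707, 0.0]
contact_force: [-0.4, -0.3, -0.4]
width: 0.032
```

```bash
python3 -c "
from h import *
err(.5911,-.2430,.120)"
```

```text
t 8.58 pos [ 0.5913 -0.2426  0.1213] shift mm [-0.4 -0.2  1.3] rot mrad [ 0.7  0.  -0.6] F [-0.37 -0.29 -0.44] T [ 0.057 -0.028 -0.02 ] w 0.0320 q7 0.37
```

Call:
servo_tool(series=[{"tx": -0.0003,"ty": -0.0002,"tz": 0.002,"rx": 0,"ry": 0,"rz": 0},{"tx": 0,"ty": 0,"tz": 0.002,"rx": 0,"ry": 0,"rz": 0},{"tx": 0,"ty": 0,"tz": 0.002,"rx": 0,"ry": 0,"rz": 0},{"tx": 0,"ty": 0,"tz": 0.002,"rx": 0,"ry": 0,"rz": 0},{"tx": 0,"ty": 0,"tz": 0.001,"rx": 0,"ry": 0,"rz": 0},{"tx": 0,"ty": 0,"tz": 0,"rx": 0,"ry": 0,"rz": 0},{"tx": 0,"ty": 0,"tz": 0,"rx": 0,"ry": 0,"rz": 0},{"tx": 0,"ty": 0,"tz": 0,"rx": 0,"ry": 0,"rz": 0}])

```text
t: 9.25
position: [0.5911, -0.243, 0.1114]
ee_rot: [0.0, 0.707, 0.707, 0.0]
contact_force: [0.0, -0.4, 0.6]
width: 0.0316
```

```bash
python3 -c "
from h import *
err(.5911,-.2430,.096)
c=cap('wrist','w8.png');s=cap('side','s8.png')
cv2.imwrite('pics/w8c.png',cv2.resize(cv2.imread('pics/w8.png')[240:360,260:380],None,fx=5,fy=5))
cv2.imwrite('pics/s8c.png',cv2.resize(cv2.imread('pics/s8.png')[90:180,240:330],None,fx=6.5,fy=6.5))"
```

```text
t 9.25 pos [ 0.5911 -0.243   0.1114] shift mm [ 0.  -0.  15.4] rot mrad [ 0.8  0.1 -0.8] F [ 0.05 -0.43  0.64] T [-0.013 -0.02  -0.001] w 0.0316 q7 0.37
```

View pics/w8c.png

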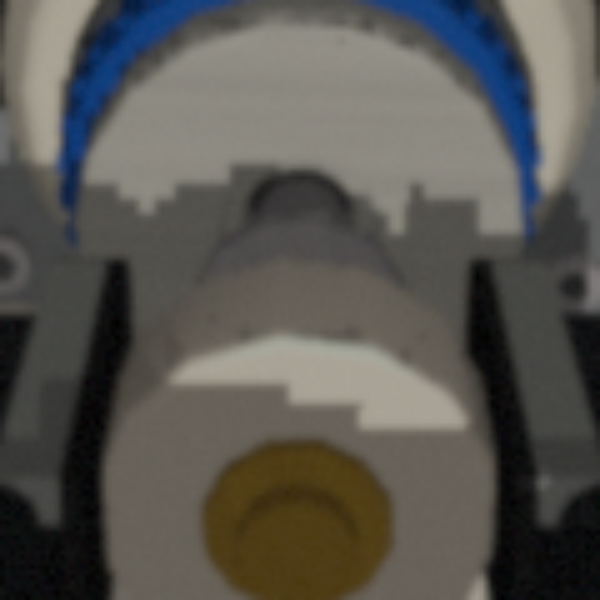

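View pics/s8c.png

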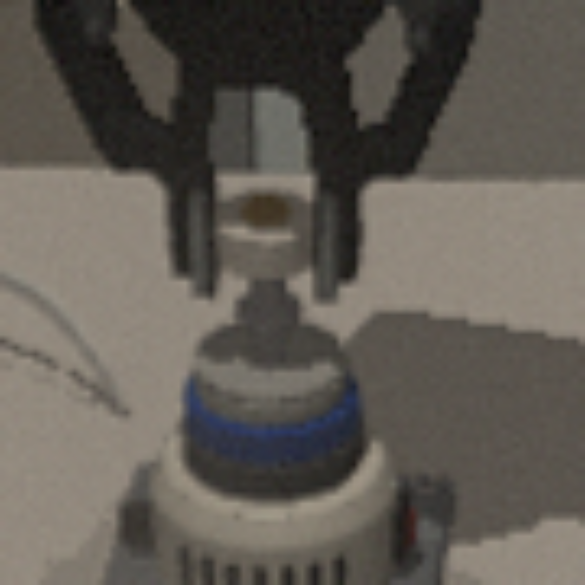

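Call:
servo_tool(series=[{"tx": 0,"ty": 0.0005,"tz": 0.001,"rx": 0,"ry": 0,"rz": 0},{"tx": 0,"ty": 0,"tz": 0.0015,"rx": 0,"ry": 0,"rz": 0},{"tx": 0,"ty": 0,"tz": 0.0015,"rx": 0,"ry": 0,"rz": 0},{"tx": 0,"ty": 0,"tz": 0.0015,"rx": 0,"ry": 0,"rz": 0},{"tx": 0,"ty": 0,"tz": 0.001,"rx": 0,"ry": 0,"rz": 0},{"tx": 0,"ty": 0,"tz": 0.001,"rx": 0,"ry": 0,"rz": 0},{"tx": 0,"ty": 0,"tz": 0,"rx": 0,"ry": 0,"rz": 0},{"tx": 0,"ty": 0,"tz": 0,"rx": 0,"ry": 0,"rz": 0}])

```text
t: 10.02
position: [0.5917, -0.2431, 0.1032]
ee_rot: [0.0, 0.707, 0.707, 0.0]
contact_force: [-0.0, -0.2, -1.0]
width: 0.0319
```

```bash
python3 -c "
from h import *
err(.5911,-.2430,.096)"
```

```text
t 10.02 pos [ 0.5917 -0.2431  0.1032] shift mm [ 0.1 -0.6  7.2] rot mrad [ 1.1  0.2 -0.8] F [-0.02 -0.21 -1.  ] T [ 0.026 -0.007  0.024] w 0.0319 q7 0.37
```

Call:
servo_tool(series=[{"tx": 0,"ty": 0,"tz": 0.001,"rx": 0,"ry": 0,"rz": 0},{"tx": 0,"ty": 0,"tz": 0.0015,"rx": 0,"ry": 0,"rz": 0},{"tx": 0,"ty": 0,"tz": 0.0015,"rx": 0,"ry": 0,"rz": 0},{"tx": 0,"ty": 0,"tz": 0.001,"rx": 0,"ry": 0,"rz": 0},{"tx": 0,"ty": 0,"tz": 0.0007,"rx": 0,"ry": 0,"rz": 0},{"tx": 0,"ty": 0,"tz": 0,"rx": 0,"ry": 0,"rz": 0},{"tx": 0,"ty": 0,"tz": 0,"rx": 0,"ry": 0,"rz": 0},{"tx": 0,"ty": 0,"tz": 0,"rx": 0,"ry": 0,"rz": 0}])

```text
t: 10.68
position: [0.5918, -0.2431, 0.0969]
ee_rot: [0.0, 0.707, 0.707, 0.0]
contact_force: [0.2, 0.9, -0.8]
width: 0.0314
```

```bash
python3 -c "
from h import *
err(.5911,-.2430,.096)
s=cap('side','s9.png')
c=cap('wrist','w9.png')
cv2.imwrite('pics/w9c.png',cv2.resize(cv2.imread('pics/w9.png')[240:360,260:380],None,fx=5,fy=5))
cv2.imwrite('pics/s9c.png',cv2.resize(cv2.imread('pics/s9.png')[90:180,240:330],None,fx=6.5,fy=6.5))"
```

```text
t 10.68 pos [ 0.5918 -0.2431  0.0969] shift mm [ 0.1 -0.7  0.9] rot mrad [ 1.1  0.2 -0.7] F [ 0.22  0.9  -0.8 ] T [ 0.003 -0.047 -0.027] w 0.0314 q7 0.37
```

View pics/s9c.png

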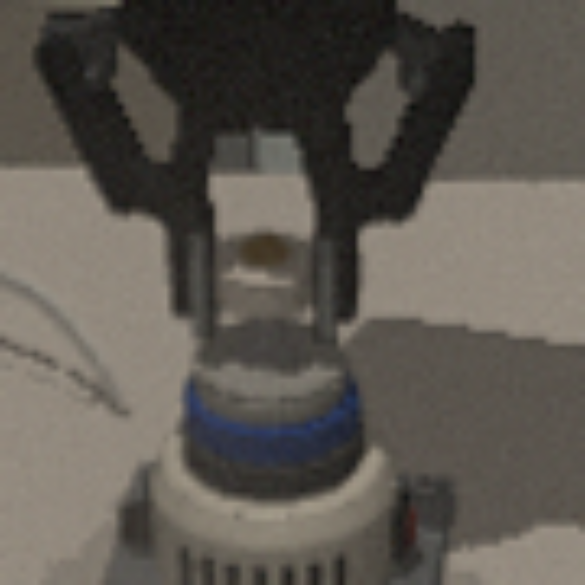

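View pics/w9c.png

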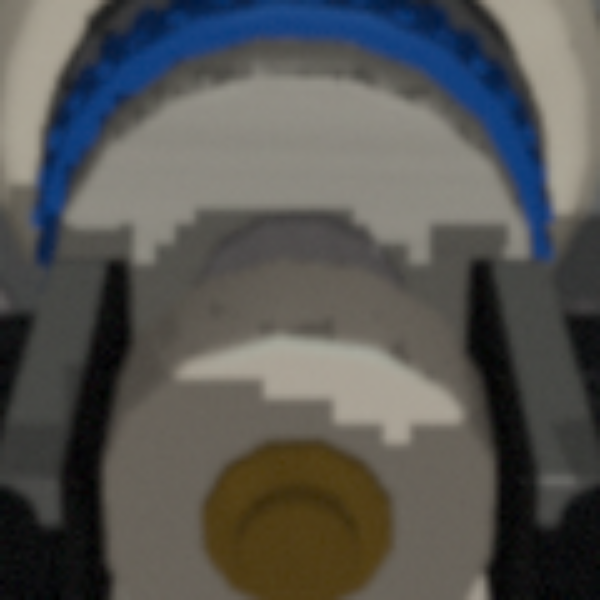

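Call:
servo_tool(series=[{"tx": 0,"ty": 0,"tz": 0.0005,"rx": 0,"ry": 0,"rz": 0},{"tx": 0,"ty": 0,"tz": 0.0005,"rx": 0,"ry": 0,"rz": 0},{"tx": 0,"ty": 0,"tz": 0.0005,"rx": 0,"ry": 0,"rz": 0},{"tx": 0,"ty": 0,"tz": 0,"rx": 0,"ry": 0,"rz": 0},{"tx": 0,"ty": 0,"tz": 0,"rx": 0,"ry": 0,"rz": 0},{"tx": 0,"ty": 0,"tz": 0,"rx": 0,"ry": 0,"rz": 0},{"tx": 0,"ty": 0,"tz": 0,"rx": 0,"ry": 0,"rz": 0},{"tx": 0,"ty": 0,"tz": 0,"rx": 0,"ry": 0,"rz": 0}])

```text
t: 11.45
position: [0.592, -0.2432, 0.0961]
ee_rot: [0.001, 0.707, 0.707, 0.001]
contact_force: [-1.1, 0.6, 0.4]
width: 0.0318
```

```bash
python3 -c "
from h import *
err(.5911,-.2430,.096)"
```

```text
t 11.45 pos [ 0.592  -0.2432  0.0961] shift mm [ 0.2 -0.9  0.1] rot mrad [ 1.9  0.4 -0.8] F [-1.09  0.64  0.44] T [ 0.051  0.136 -0.01 ] w 0.0318 q7 0.37
```

Call:
servo_tool(series=[{"tx": 0,"ty": 0,"tz": 0,"rx": 0,"ry": 0,"rz": 0},{"tx": 0,"ty": 0,"tz": 0,"rx": 0,"ry": 0,"rz": 0},{"tx": 0,"ty": 0,"tz": 0,"rx": 0,"ry": 0,"rz": 0},{"tx": 0,"ty": 0,"tz": 0,"rx": 0,"ry": 0,"rz": 0},{"tx": 0,"ty": 0,"tz": 0,"rx": 0,"ry": 0,"rz": 0},{"tx": 0,"ty": 0,"tz": 0,"rx": 0,"ry": 0,"rz": 0},{"tx": 0,"ty": 0,"tz": 0,"rx": 0,"ry": 0,"rz": 0},{"tx": 0,"ty": 0,"tz": 0,"rx": 0,"ry": 0,"rz": 0}], gripper=100)

```text
t: 12.12
position: [0.5923, -0.2433, 0.096]
ee_rot: [0.001, 0.707, 0.707, 0.001]
contact_force: [-0.6, 0.7, 0.3]
width: 0.0854
```

```bash
python3 -c "
from h import *
err(.5907,-.2442,.060)
s=cap('side','s10.png')
c=cap('wrist','w10.png');d=cap('scene','c10.png')
cv2.imwrite('pics/w10c.png',cv2.resize(cv2.imread('pics/w10.png')[220:400,200:440],None,fx=3.3,fy=3.3))
cv2.imwrite('pics/s10c.png',cv2.resize(cv2.imread('pics/s10.png')[90:180,220:340],None,fx=6.5,fy=6.5))
cv2.imwrite('pics/c10c.png',cv2.resize(cv2.imread('pics/c10.png')[130:240,320:440],None,fx=5.5,fy=5.5))"
```

```text
t 12.12 pos [ 0.5923 -0.2433  0.096 ] shift mm [-0.9 -1.7 36. ] rot mrad [ 2.4  0.6 -0.7] F [-0.58  0.74  0.27] T [ 0.013  0.035 -0.069] w 0.0854 q7 0.37
```

View pics/s10c.png

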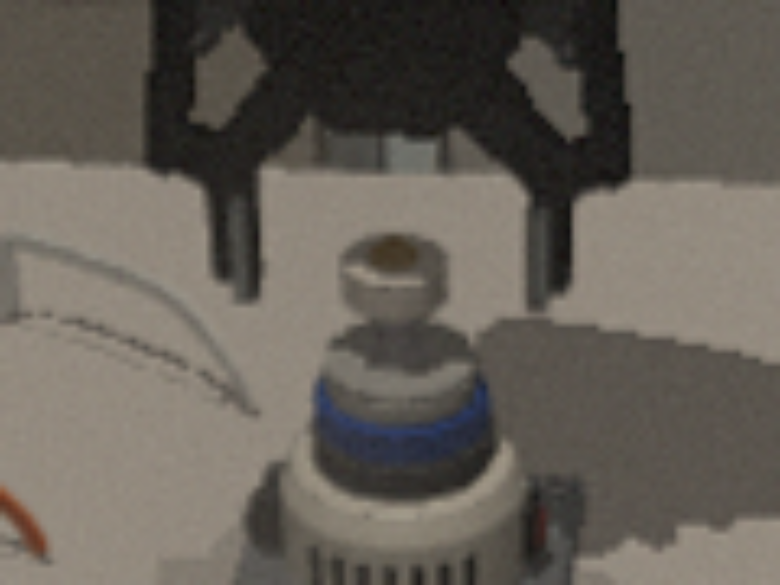

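View pics/w10c.png

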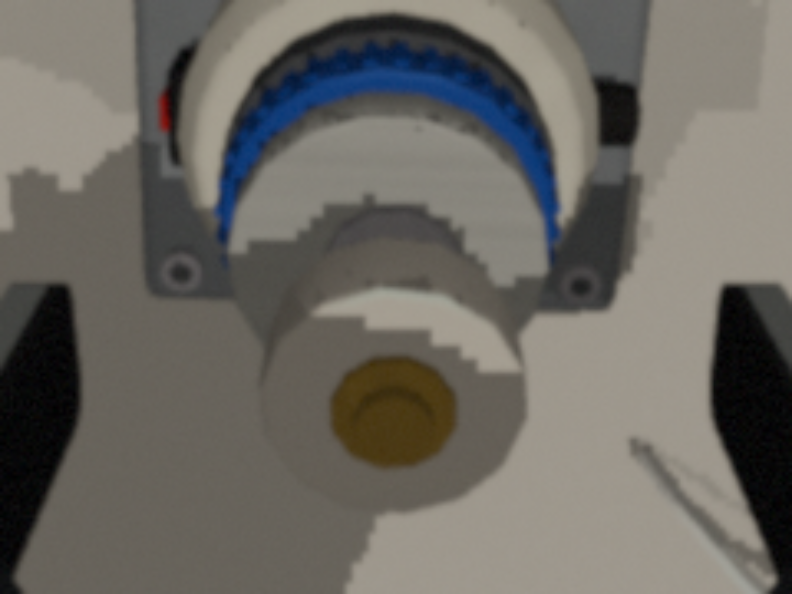

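View pics/c10c.png

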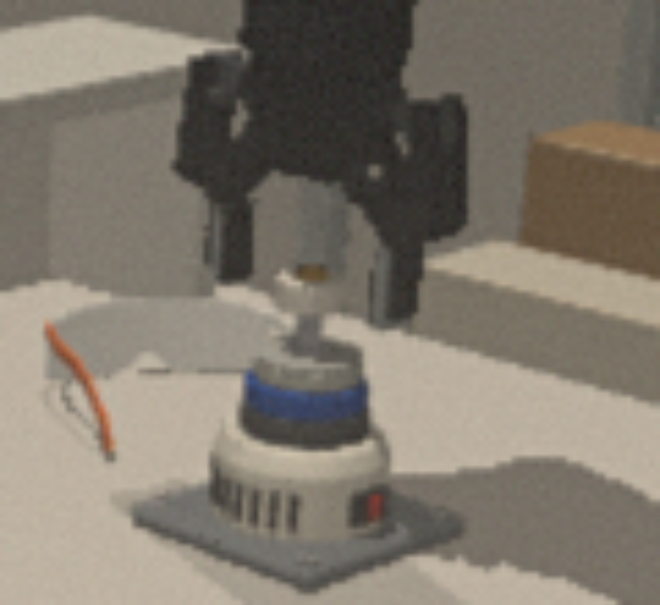

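```bash
python3 -c "
from h import *
from scipy.optimize import least_squares
c=cap('wrist')
cv2.imwrite('pics/w10d.png',cv2.resize(cv2.cvtColor(c['img'],cv2.COLOR_RGB2BGR)[220:310,260:380],None,fx=6.5,fy=6.5,interpolation=cv2.INTER_NEAREST))
th=np.linspace(0,2*np.pi,400)
def circ(x,y,r,z): return np.array([proj(c,[x+r*np.cos(t),y+r*np.sin(t),z]) for t in th])
def f(p):
    q=circ(p[0],p[1],.025,.087);return [q[:,0].min()-269.1,q[:,0].max()-366.7,q[:,1].min()-254.2]
r=least_squares(f,[.59,-.242]);print(r.x,r.fun,c['eye'])
err(*r.x,.06)
# wheel top
def f(p):
    q=circ(p[0],p[1],.017,.122);return [q[:,0].min()-278.8,q[:,0].max()-359.4,q[:,1].min()-(220+288/3.3),q[:,1].max()-(220+511/3.3)]
r=least_squares(f,[.59,-.242]);print('wheel',r.x,r.fun)
"
```

```text
[ 0.59035113 -0.24422741] [-0.77174979  0.77267779  0.07592703] [ 0.59097808 -0.15872834  0.23818658]
t 12.32 pos [ 0.5923 -0.2433  0.096 ] shift mm [-0.9 -2.1 36. ] rot mrad [ 2.5  0.7 -0.7] F [-0.13 -0.03 -0.46] T [ 0.001  0.017 -0.011] w 0.0853 q7 0.37
wheel [ 0.59091484 -0.24391825] [-1.51920762  1.52147558 -1.34503239  1.73847403]
```

View pics/w10d.png

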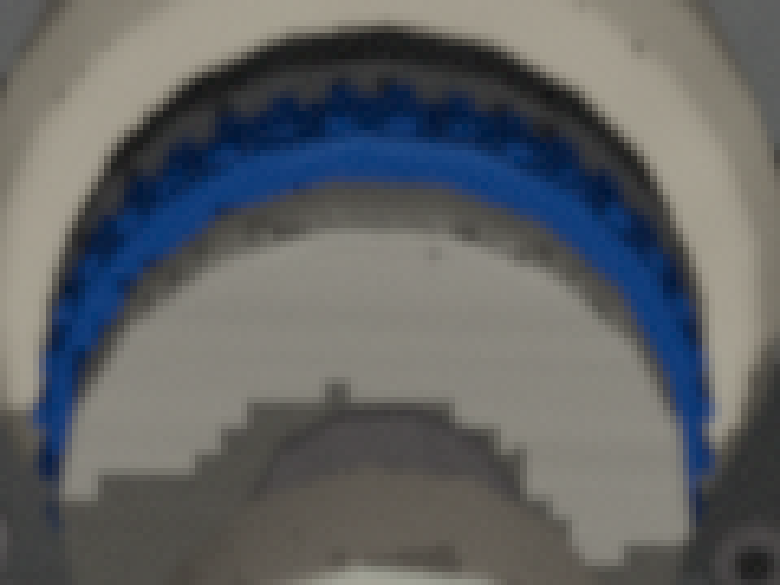

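```bash
python3 -c "
from h import *
import pickle
s=pickle.load(open('c0.pkl','rb'))['side'];d=pickle.load(open('c0.pkl','rb'))['scene']
print(proj(s,[.5923,-.2433,.111]),proj(s,[.5904,-.2442,.087]),proj(s,[.5923,-.2442,.087]),proj(s,[.5904,-.2442,.0685]),proj(s,[.5904,-.2442,.122]))
"
python3 - <<'E'
import cv2
im=cv2.imread('pics/s10.png')
cv2.imwrite('pics/s10d.png',cv2.resize(im[120:175,245:315],None,fx=10,fy=10,interpolation=cv2.INTER_NEAREST))
E
```

```text
(np.float64(280.5791141514106), np.float64(133.93429798971488)) (np.float64(281.86332072561294), np.float64(143.93083265366056)) (np.float64(280.95334232305316), np.float64(143.90310965193152)) (np.float64(282.10754278426015), np.float64(151.5900025349423)) (np.float64(281.3863709554742), np.float64(128.972972849492))
```

View pics/s10d.png

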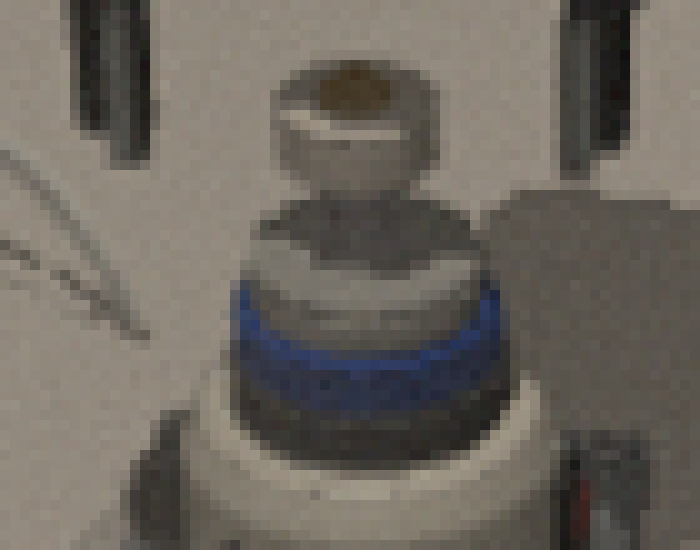

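Call:
servo_tool(series=[{"tx": -0.0005,"ty": -0.0008,"tz": 0,"rx": 0.001,"ry": 0,"rz": 0},{"tx": -0.0005,"ty": -0.0008,"tz": 0,"rx": 0.001,"ry": 0,"rz": 0},{"tx": 0,"ty": 0,"tz": 0,"rx": 0,"ry": 0,"rz": 0},{"tx": 0,"ty": 0,"tz": 0,"rx": 0,"ry": 0,"rz": 0},{"tx": 0,"ty": 0,"tz": 0,"rx": 0,"ry": 0,"rz": 0},{"tx": 0,"ty": 0,"tz": 0,"rx": 0,"ry": 0,"rz": 0},{"tx": 0,"ty": 0,"tz": 0,"rx": 0,"ry": 0,"rz": 0},{"tx": 0,"ty": 0,"tz": 0,"rx": 0,"ry": 0,"rz": 0}], gripper=66)

```text
t: 12.98
position: [0.5905, -0.2445, 0.0961]
ee_rot: [0.0, 0.707, 0.707, -0.0]
contact_force: [-1.1, 0.3, -0.6]
width: 0.0568
```

```bash
python3 -c "
from h import *
err(.5906,-.2443,.062)
c=cap('wrist','w11.png');s=cap('side','s11.png')
cv2.imwrite('pics/w11c.png',cv2.resize(cv2.imread('pics/w11.png')[220:400,200:440],None,fx=3.3,fy=3.3))
cv2.imwrite('pics/s11d.png',cv2.resize(cv2.imread('pics/s11.png')[120:175,245:315],None,fx=10,fy=10,interpolation=cv2.INTER_NEAREST))
for f in ('w4','w10','w11'):
    im=cv2.imread('pics/%s.png'%f)[280:320,200:440];cv2.imwrite('pics/%s_t.png'%f,cv2.resize(im,None,fx=3.3,fy=4.5))
import numpy as np
cv2.imwrite('pics/t.png',np.vstack([cv2.imread('pics/%s_t.png'%f) for f in('w4','w10','w11')]))
"
```

```text
t 12.98 pos [ 0.5905 -0.2445  0.0961] shift mm [ 0.2  0.1 34.1] rot mrad [ 0.2  0.7 -0.9] F [-1.11  0.25 -0.6 ] T [-0.051  0.015 -0.002] w 0.0568 q7 0.38
```

View pics/t.png

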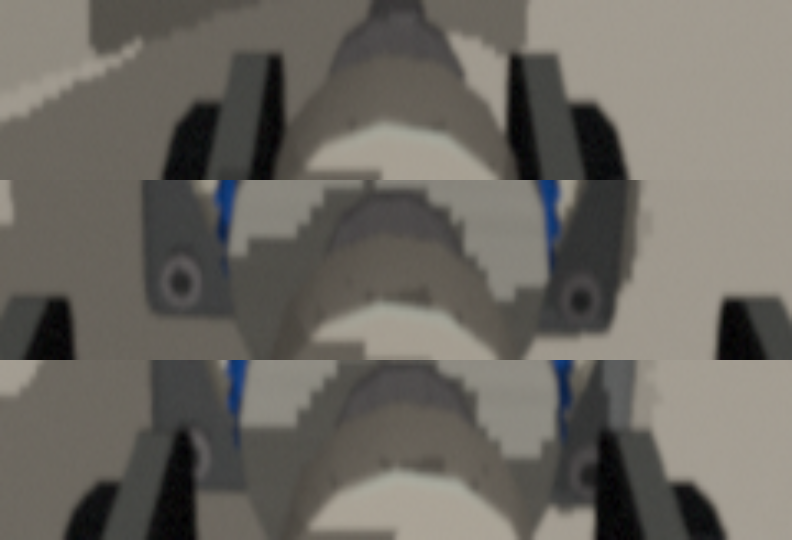

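View pics/s11d.png

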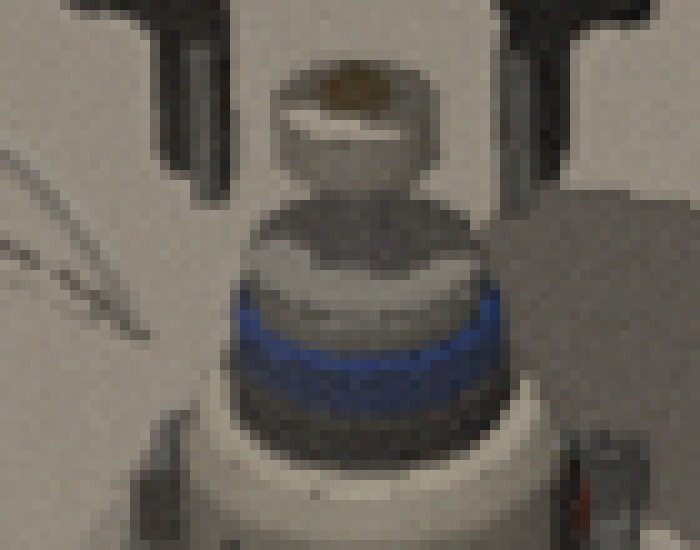

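View pics/w11c.png

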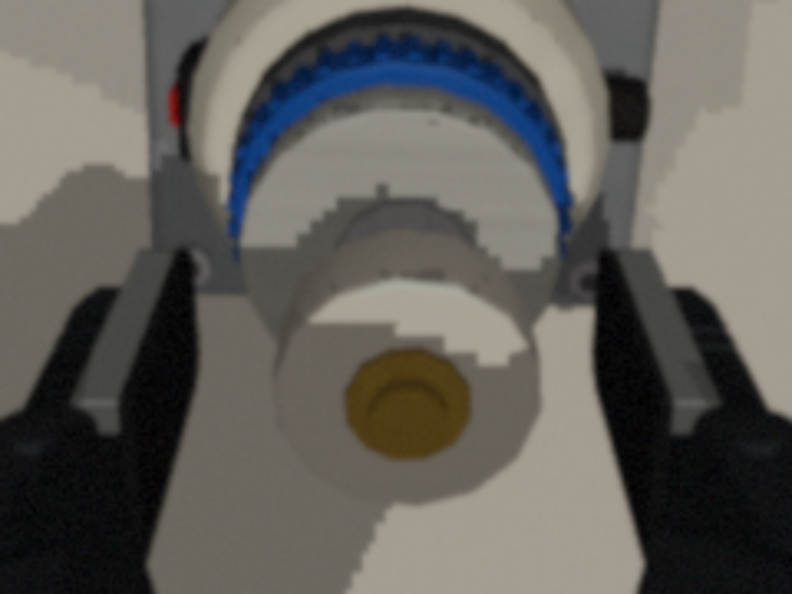

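```bash
python3 -c "
from h import *
c=cap('wrist');o=get_obs();q=o['ee_rot'];Rc=Ro.from_quat([q[1],q[2],q[3],q[0]]).as_matrix()
for b in (0,.001,.003,.004,.005,.006,.013): print(b,proj(c,o['position']+Rc@[.011,.028,-b]))
"
```

```text
0 (np.float64(381.8349513477398), np.float64(287.34004495473096))
0.001 (np.float64(382.2088374873112), np.float64(288.3369233472898))
0.003 (np.float64(382.97024745431924), np.float64(290.3670417808311))
0.004 (np.float64(383.35793810982216), np.float64(291.40072662914054))
0.005 (np.float64(383.75040052094386), np.float64(292.44713422795445))
0.006 (np.float64(384.14772333044056), np.float64(293.5065009220824))
0.013 (np.float64(387.0730021030944), np.float64(301.30606044577297))
```

Call:
servo_tool(series=[{"tx": 0,"ty": 0,"tz": 0,"rx": 0,"ry": 0,"rz": 0},{"tx": 0,"ty": 0,"tz": 0,"rx": 0,"ry": 0,"rz": 0},{"tx": 0,"ty": 0,"tz": 0.002,"rx": 0,"ry": 0,"rz": 0},{"tx": 0,"ty": 0,"tz": 0.003,"rx": 0,"ry": 0,"rz": 0},{"tx": 0,"ty": 0,"tz": 0.003,"rx": 0,"ry": 0,"rz": 0},{"tx": 0,"ty": 0,"tz": 0.003,"rx": 0,"ry": 0,"rz": 0},{"tx": 0,"ty": 0,"tz": 0.002,"rx": 0,"ry": 0,"rz": 0},{"tx": 0,"ty": 0,"tz": 0,"rx": 0,"ry": 0,"rz": 0}], gripper=77)

```text
t: 13.8
position: [0.5904, -0.2443, 0.0813]
ee_rot: [0.0, 0.707, 0.707, -0.0]
contact_force: [0.3, -0.4, -0.1]
width: 0.0658
```

```bash
python3 -c "
from h import *
err(.5906,-.2443,.0625)"
```

```text
t 13.80 pos [ 0.5904 -0.2443  0.0813] shift mm [ 0.   0.2 18.8] rot mrad [-0.1  0.5 -0.7] F [ 0.34 -0.41 -0.13] T [ 0.022  0.036 -0.011] w 0.0658 q7 0.38
```

Call:
servo_tool(series=[{"tx": 0,"ty": 0,"tz": 0.002,"rx": 0,"ry": 0,"rz": 0},{"tx": 0,"ty": 0,"tz": 0.003,"rx": 0,"ry": 0,"rz": 0},{"tx": 0,"ty": 0,"tz": 0.003,"rx": 0,"ry": 0,"rz": 0},{"tx": 0,"ty": 0,"tz": 0.003,"rx": 0,"ry": 0,"rz": 0},{"tx": 0,"ty": 0,"tz": 0.002,"rx": 0,"ry": 0,"rz": 0},{"tx": 0,"ty": 0,"tz": 0,"rx": 0,"ry": 0,"rz": 0},{"tx": 0,"ty": 0,"tz": 0,"rx": 0,"ry": 0,"rz": 0},{"tx": 0,"ty": 0,"tz": 0,"rx": 0,"ry": 0,"rz": 0}])

```text
t: 14.47
position: [0.5901, -0.2443, 0.0664]
ee_rot: [-0.0, 0.707, 0.707, -0.0]
contact_force: [-0.2, -0.4, 0.3]
width: 0.0655
```

```bash
python3 -c "
from h import *
err(.5906,-.2443,.0625)
s=cap('side','s12.png');c=cap('wrist','w12.png');d=cap('scene','c12.png')
cv2.imwrite('pics/s12d.png',cv2.resize(cv2.imread('pics/s12.png')[110:175,245:315],None,fx=9,fy=9,interpolation=cv2.INTER_NEAREST))
cv2.imwrite('pics/w12c.png',cv2.resize(cv2.imread('pics/w12.png')[220:400,200:440],None,fx=3.3,fy=3.3))
cv2.imwrite('pics/c12d.png',cv2.resize(cv2.imread('pics/c12.png')[160:240,330:420],None,fx=7,fy=7))
"
```

```text
t 14.47 pos [ 0.5901 -0.2443  0.0664] shift mm [-0.   0.5  3.9] rot mrad [-0.9  0.3 -0.8] F [-0.19 -0.36  0.3 ] T [ 0.007 -0.07   0.019] w 0.0655 q7 0.38
```

View pics/s12d.png

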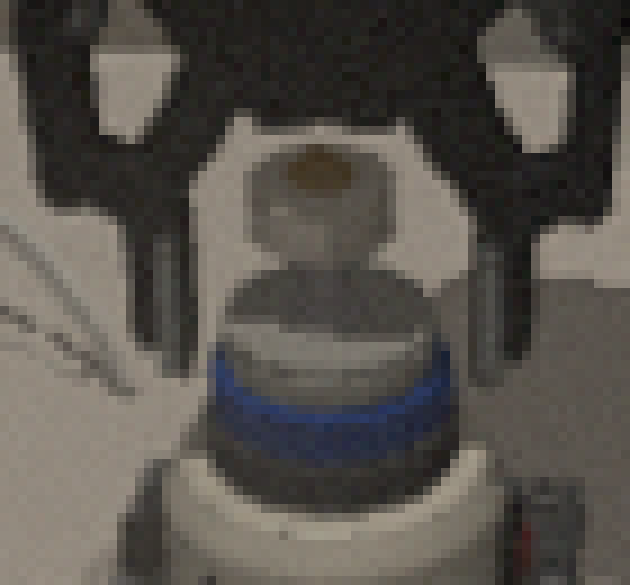

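View pics/w12c.png

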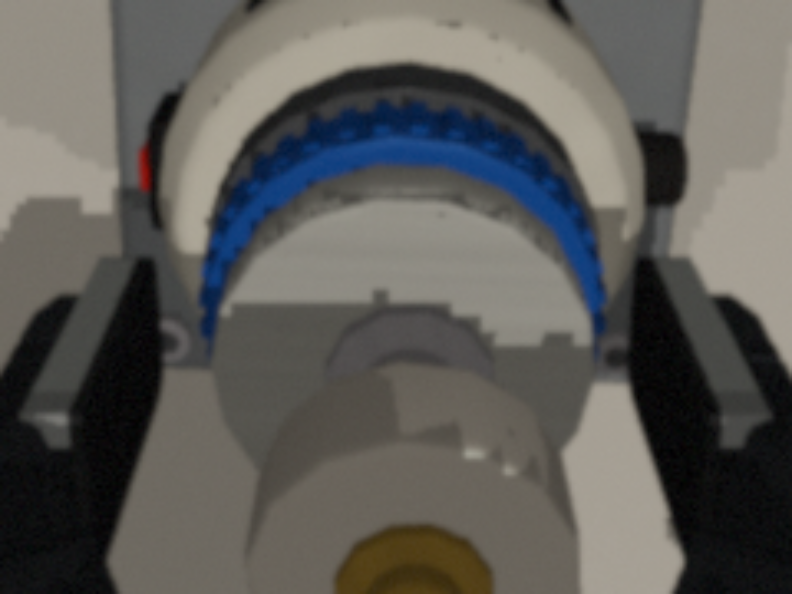

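View pics/c12d.png

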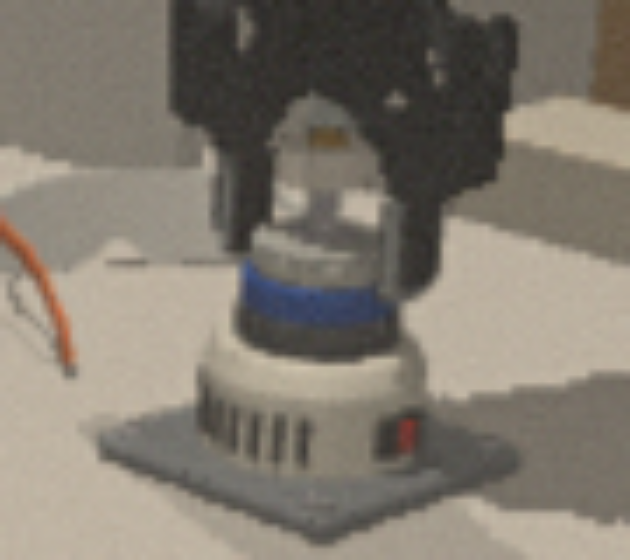

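Call:
servo_tool(series=[{"tx": 0,"ty": 0.0002,"tz": 0.001,"rx": 0,"ry": 0,"rz": 0},{"tx": 0,"ty": 0,"tz": 0.001,"rx": 0,"ry": 0,"rz": 0},{"tx": 0,"ty": 0,"tz": 0.001,"rx": 0,"ry": 0,"rz": 0},{"tx": 0,"ty": 0,"tz": 0,"rx": 0,"ry": 0,"rz": 0},{"tx": 0,"ty": 0,"tz": 0,"rx": 0,"ry": 0,"rz": 0},{"tx": 0,"ty": 0,"tz": 0,"rx": 0,"ry": 0,"rz": 0},{"tx": 0,"ty": 0,"tz": 0,"rx": 0,"ry": 0,"rz": 0},{"tx": 0,"ty": 0,"tz": 0,"rx": 0,"ry": 0,"rz": 0}])

```text
t: 15.28
position: [0.5907, -0.2444, 0.0637]
ee_rot: [0.0, 0.707, 0.707, -0.0]
contact_force: [0.7, -0.0, -0.5]
width: 0.0655
```

```bash
python3 -c "
from h import *
err(.5904,-.2443,.0625)"
```

```text
t 15.28 pos [ 0.5907 -0.2444  0.0637] shift mm [ 0.1 -0.3  1.2] rot mrad [ 0.1  0.6 -0.8] F [ 0.7  -0.05 -0.45] T [-0.042  0.013  0.035] w 0.0655 q7 0.38
```

Call:
servo_tool(series=[{"tx": 0,"ty": 0,"tz": 0.0005,"rx": 0,"ry": 0,"rz": 0},{"tx": 0,"ty": 0,"tz": 0,"rx": 0,"ry": 0,"rz": 0},{"tx": 0,"ty": 0,"tz": 0,"rx": 0,"ry": 0,"rz": 0},{"tx": 0,"ty": 0,"tz": 0,"rx": 0,"ry": 0,"rz": 0},{"tx": 0,"ty": 0,"tz": 0,"rx": 0,"ry": 0,"rz": 0},{"tx": 0,"ty": 0,"tz": 0,"rx": 0,"ry": 0,"rz": 0},{"tx": 0,"ty": 0,"tz": 0,"rx": 0,"ry": 0,"rz": 0},{"tx": 0,"ty": 0,"tz": 0,"rx": 0,"ry": 0,"rz": 0}], gripper=0)

```text
t: 15.95
position: [0.5913, -0.2444, 0.064]
ee_rot: [0.001, 0.707, 0.707, 0.0]
contact_force: [0.1, -0.1, 0.1]
width: 0.0525
```

```bash
python3 -c "
from h import *
err(.5904,-.2443,.0625)
s=cap('side','s13.png');c=cap('wrist','w13.png');d=cap('scene','c13.png')
err(.5904,-.2443,.0625)
cv2.imwrite('pics/s13d.png',cv2.resize(cv2.imread('pics/s13.png')[110:175,245:315],None,fx=9,fy=9,interpolation=cv2.INTER_NEAREST))
cv2.imwrite('pics/w13c.png',cv2.resize(cv2.imread('pics/w13.png')[220:400,200:440],None,fx=3.3,fy=3.3))
"
```

```text
t 15.95 pos [ 0.5913 -0.2444  0.064 ] shift mm [ 0.1 -0.9  1.5] rot mrad [ 1.6  0.7 -0.7] F [ 0.09 -0.06  0.09] T [ 0.001 -0.026 -0.011] w 0.0525 q7 0.38
t 16.10 pos [ 0.5913 -0.2444  0.064 ] shift mm [ 0.1 -0.9  1.5] rot mrad [ 1.6  0.8 -0.8] F [-0.3  -0.08  1.29] T [ 0.033  0.018 -0.003] w 0.0524 q7 0.38
```

View pics/s13d.png

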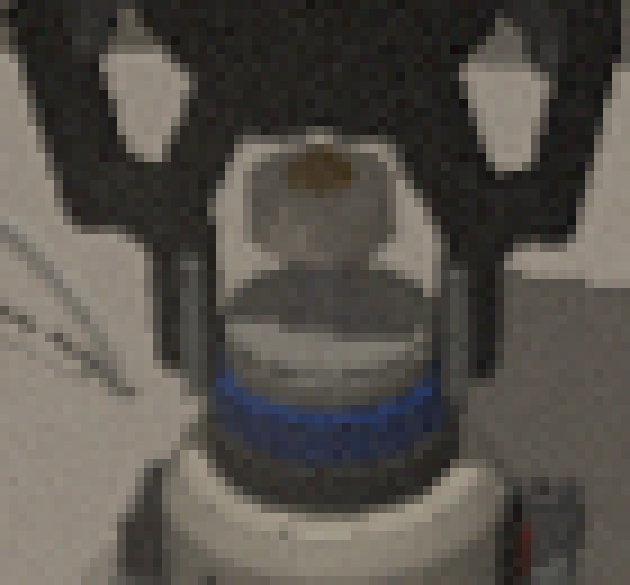

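View pics/w13c.png

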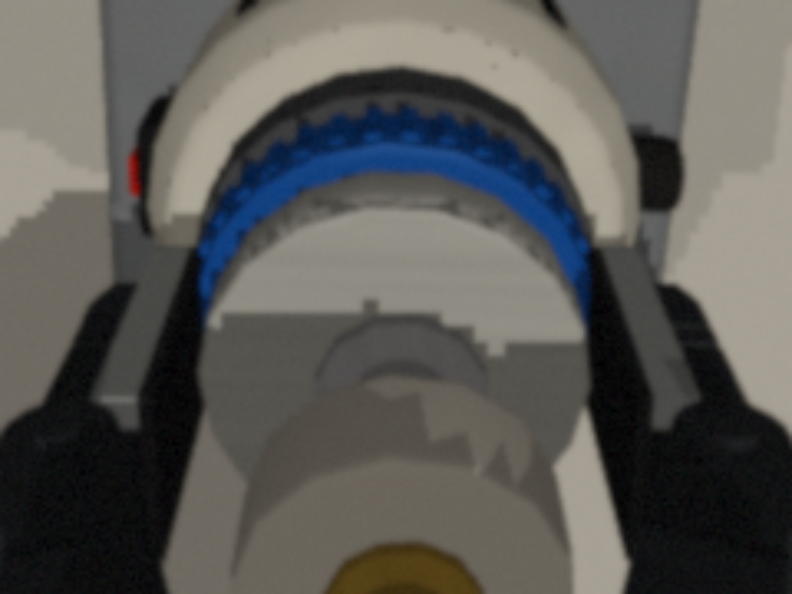

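Call:
servo_tool(series=[{"tx": 0,"ty": 0,"tz": 0,"rx": 0,"ry": 0,"rz": 0.01},{"tx": 0,"ty": 0,"tz": 0,"rx": 0,"ry": 0,"rz": 0.02},{"tx": 0,"ty": 0,"tz": 0,"rx": 0,"ry": 0,"rz": 0.03},{"tx": 0,"ty": 0,"tz": 0,"rx": 0,"ry": 0,"rz": 0.03},{"tx": 0,"ty": 0,"tz": 0,"rx": 0,"ry": 0,"rz": 0.03},{"tx": 0,"ty": 0,"tz": 0,"rx": 0,"ry": 0,"rz": 0.03},{"tx": 0,"ty": 0,"tz": 0,"rx": 0,"ry": 0,"rz": 0.02},{"tx": 0,"ty": 0,"tz": 0,"rx": 0,"ry": 0,"rz": 0}])

```text
t: 16.77
position: [0.5914, -0.2444, 0.064]
ee_rot: [0.001, 0.77, 0.639, 0.0]
contact_force: [-0.5, 0.3, 1.1]
width: 0.0522
```

```bash
cat >> h.py <<'E'
def yaw():
    q=get_obs()['ee_rot'];M=Ro.from_quat([q[1],q[2],q[3],q[0]]).as_matrix()
    return -np.arctan2(M[1,1],M[0,1])
E
python3 -c "
from h import *
print('cw yaw',yaw());err(.5913,-.2444,.064,-yaw())
s=cap('side','s14.png');err(.5913,-.2444,.064,-yaw())"
```

```text
cw yaw 0.18567999689488698
t 16.77 pos [ 0.5914 -0.2444  0.064 ] shift mm [ 0.  -0.1  0. ] rot mrad [ 1.8  0.7 -0. ] F [-0.48  0.33  1.08] T [ 0.063 -0.052  0.109] w 0.0522 q7 0.21
t 16.82 pos [ 0.5914 -0.2444  0.064 ] shift mm [ 0.  -0.1  0. ] rot mrad [ 1.8  0.7 -0. ] F [-0.55  0.42  0.82] T [0.028 0.008 0.049] w 0.0525 q7 0.21
```

Call:
servo_tool(series=[{"tx": 0,"ty": 0,"tz": 0,"rx": 0,"ry": 0,"rz": 0.02},{"tx": 0,"ty": 0,"tz": 0,"rx": 0,"ry": 0,"rz": 0.03},{"tx": 0,"ty": 0,"tz": 0,"rx": 0,"ry": 0,"rz": 0.04},{"tx": 0,"ty": 0,"tz": 0,"rx": 0,"ry": 0,"rz": 0.04},{"tx": 0,"ty": 0,"tz": 0,"rx": 0,"ry": 0,"rz": 0.04},{"tx": 0,"ty": 0,"tz": 0,"rx": 0,"ry": 0,"rz": 0.04},{"tx": 0,"ty": 0,"tz": 0,"rx": 0,"ry": 0,"rz": 0.02},{"tx": 0,"ty": 0,"tz": 0,"rx": 0,"ry": 0,"rz": 0}])

```text
t: 17.48
position: [0.5914, -0.2444, 0.064]
ee_rot: [0.001, 0.841, 0.541, 0.0]
contact_force: [-0.1, -0.3, 0.2]
width: 0.0525
```

```bash
cat >> h.py <<'E'
def rep(n=4):
    T=[];Y=[]
    for i in range(n):
        T.append(get_obs()['ft_torque'][2]);Y.append(yaw());
        if i<n-1: cap('side')
    print('yaw %.4f..%.4f Tz'%(Y[0],Y[-1]),np.round(T,3),'mean %.3f'%np.mean(T));err(.5913,-.2444,.064,-yaw())
E
python3 -c "
from h import *
rep()"
```

```text
yaw 0.4285..0.4266 Tz [0.016 0.088 0.08  0.064] mean 0.062
t 17.63 pos [ 0.5914 -0.2445  0.064 ] shift mm [ 0.  -0.1  0. ] rot mrad [ 2.   0.1 -0. ] F [ 0.2  -0.62  0.96] T [ 0.012 -0.023  0.064] w 0.0529 q7 -0.01
```

Call:
servo_tool(series=[{"tx": 0,"ty": 0,"tz": 0,"rx": 0,"ry": 0,"rz": 0.02},{"tx": 0,"ty": 0,"tz": 0,"rx": 0,"ry": 0,"rz": 0.03},{"tx": 0,"ty": 0,"tz": 0,"rx": 0,"ry": 0,"rz": 0.04},{"tx": 0,"ty": 0,"tz": 0,"rx": 0,"ry": 0,"rz": 0.04},{"tx": 0,"ty": 0,"tz": 0,"rx": 0,"ry": 0,"rz": 0.03},{"tx": 0,"ty": 0,"tz": 0,"rx": 0,"ry": 0,"rz": 0.02},{"tx": 0,"ty": 0,"tz": 0,"rx": 0,"ry": 0,"rz": 0.01},{"tx": 0,"ty": 0,"tz": 0,"rx": 0,"ry": 0,"rz": 0}])

```text
t: 18.3
position: [0.5914, -0.2445, 0.064]
ee_rot: [0.001, 0.891, 0.454, 0.001]
contact_force: [-0.7, -0.1, 0.8]
width: 0.0527
```

```bash
python3 -c "
from h import *
rep();c=cap('wrist','w15.png');cv2.imwrite('pics/w15c.png',cv2.resize(cv2.imread('pics/w15.png')[220:400,200:440],None,fx=3.3,fy=3.3))"
```

```text
yaw 0.6280..0.6269 Tz [0.109 0.145 0.097 0.08 ] mean 0.108
t 18.45 pos [ 0.5914 -0.2444  0.064 ] shift mm [-0.1 -0.1  0. ] rot mrad [ 2.  -0.8  0. ] F [-0.46 -0.65  0.57] T [-0.008  0.018  0.08 ] w 0.0526 q7 -0.20
```

View pics/w15c.png

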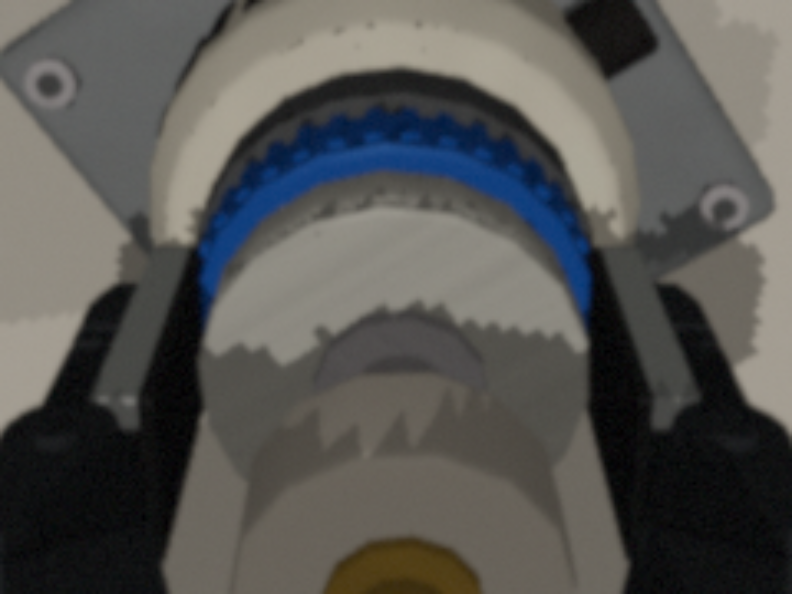

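Call:
servo_tool(series=[{"tx": 0,"ty": 0,"tz": 0,"rx": 0,"ry": 0,"rz": 0.01},{"tx": 0,"ty": 0,"tz": 0,"rx": 0,"ry": 0,"rz": 0.012},{"tx": 0,"ty": 0,"tz": 0,"rx": 0,"ry": 0,"rz": 0.012},{"tx": 0,"ty": 0,"tz": 0,"rx": 0,"ry": 0,"rz": 0.012},{"tx": 0,"ty": 0,"tz": 0,"rx": 0,"ry": 0,"rz": 0.01},{"tx": 0,"ty": 0,"tz": 0,"rx": 0,"ry": 0,"rz": 0.005},{"tx": 0,"ty": 0,"tz": 0,"rx": 0,"ry": 0,"rz": 0},{"tx": 0,"ty": 0,"tz": 0,"rx": 0,"ry": 0,"rz": 0}])

```text
t: 19.17
position: [0.5914, -0.2445, 0.064]
ee_rot: [0.001, 0.905, 0.424, 0.001]
contact_force: [0.1, -0.6, 0.3]
width: 0.0523
```

```bash
python3 -c "
from h import *
rep(3)"
```

```text
yaw 0.6943..0.6941 Tz [0.089 0.108 0.056] mean 0.084
t 19.27 pos [ 0.5914 -0.2444  0.064 ] shift mm [-0.1 -0.1 -0. ] rot mrad [ 1.8 -1.1  0. ] F [0.04 0.06 1.38] T [-0.036  0.019  0.056] w 0.0528 q7 -0.26
```

Call:
servo_tool(series=[{"tx": 0,"ty": 0,"tz": 0,"rx": 0,"ry": 0,"rz": 0.006},{"tx": 0,"ty": 0,"tz": 0,"rx": 0,"ry": 0,"rz": 0.006},{"tx": 0,"ty": 0,"tz": 0,"rx": 0,"ry": 0,"rz": 0.006},{"tx": 0,"ty": 0,"tz": 0,"rx": 0,"ry": 0,"rz": 0.006},{"tx": 0,"ty": 0,"tz": 0,"rx": 0,"ry": 0,"rz": 0.006},{"tx": 0,"ty": 0,"tz": 0,"rx": 0,"ry": 0,"rz": 0.003},{"tx": 0,"ty": 0,"tz": 0,"rx": 0,"ry": 0,"rz": 0},{"tx": 0,"ty": 0,"tz": 0,"rx": 0,"ry": 0,"rz": 0}])

```text
t: 19.93
position: [0.5915, -0.2445, 0.0641]
ee_rot: [0.001, 0.913, 0.408, 0.001]
contact_force: [-0.4, -0.4, 0.8]
width: 0.0523
```

```bash
python3 -c "
from h import *
rep(3)"
```

```text
yaw 0.7307..0.7306 Tz [0.073 0.091 0.114] mean 0.093
t 20.03 pos [ 0.5914 -0.2445  0.064 ] shift mm [-0.  -0.1  0. ] rot mrad [ 1.8 -1.2  0. ] F [0.36 0.14 0.73] T [-0.03   0.043  0.114] w 0.0523 q7 -0.29
```

Call:
servo_tool(series=[{"tx": 0,"ty": 0,"tz": 0,"rx": 0,"ry": 0,"rz": 0.006},{"tx": 0,"ty": 0,"tz": 0,"rx": 0,"ry": 0,"rz": 0.006},{"tx": 0,"ty": 0,"tz": 0,"rx": 0,"ry": 0,"rz": 0.006},{"tx": 0,"ty": 0,"tz": 0,"rx": 0,"ry": 0,"rz": 0.006},{"tx": 0,"ty": 0,"tz": 0,"rx": 0,"ry": 0,"rz": 0.006},{"tx": 0,"ty": 0,"tz": 0,"rx": 0,"ry": 0,"rz": 0.003},{"tx": 0,"ty": 0,"tz": 0,"rx": 0,"ry": 0,"rz": 0},{"tx": 0,"ty": 0,"tz": 0,"rx": 0,"ry": 0,"rz": 0}])

```text
t: 20.7
position: [0.5914, -0.2445, 0.064]
ee_rot: [0.001, 0.92, 0.391, 0.001]
contact_force: [0.2, 0.1, 0.9]
width: 0.0523
```

```bash
python3 -c "
from h import *
rep(3)"
```

```text
yaw 0.7673..0.7672 Tz [0.091 0.102 0.145] mean 0.113
t 20.80 pos [ 0.5914 -0.2445  0.064 ] shift mm [-0.  -0.1  0. ] rot mrad [ 1.8 -1.3  0. ] F [ 0.66 -0.09  1.17] T [-0.057 -0.012  0.145] w 0.0524 q7 -0.33
```

Call:
servo_tool(series=[{"tx": 0,"ty": 0,"tz": 0,"rx": 0,"ry": 0,"rz": 0.006},{"tx": 0,"ty": 0,"tz": 0,"rx": 0,"ry": 0,"rz": 0.006},{"tx": 0,"ty": 0,"tz": 0,"rx": 0,"ry": 0,"rz": 0.006},{"tx": 0,"ty": 0,"tz": 0,"rx": 0,"ry": 0,"rz": 0.006},{"tx": 0,"ty": 0,"tz": 0,"rx": 0,"ry": 0,"rz": 0.006},{"tx": 0,"ty": 0,"tz": 0,"rx": 0,"ry": 0,"rz": 0.003},{"tx": 0,"ty": 0,"tz": 0,"rx": 0,"ry": 0,"rz": 0},{"tx": 0,"ty": 0,"tz": 0,"rx": 0,"ry": 0,"rz": 0}])

```text
t: 21.47
position: [0.5914, -0.2445, 0.064]
ee_rot: [0.001, 0.927, 0.374, 0.001]
contact_force: [-0.0, -0.3, 0.5]
width: 0.0521
```

```bash
python3 -c "
from h import *
rep(3)"
```

```text
yaw 0.8039..0.8039 Tz [0.125 0.075 0.097] mean 0.099
t 21.57 pos [ 0.5914 -0.2445  0.064 ] shift mm [-0.  -0.2  0. ] rot mrad [ 1.7 -1.3  0. ] F [ 0.5  -0.18  0.37] T [-0.065 -0.007  0.097] w 0.0522 q7 -0.36
```

Call:
servo_tool(series=[{"tx": 0,"ty": 0,"tz": 0,"rx": 0,"ry": 0,"rz": 0.006},{"tx": 0,"ty": 0,"tz": 0,"rx": 0,"ry": 0,"rz": 0.006},{"tx": 0,"ty": 0,"tz": 0,"rx": 0,"ry": 0,"rz": 0.006},{"tx": 0,"ty": 0,"tz": 0,"rx": 0,"ry": 0,"rz": 0.006},{"tx": 0,"ty": 0,"tz": 0,"rx": 0,"ry": 0,"rz": 0.006},{"tx": 0,"ty": 0,"tz": 0,"rx": 0,"ry": 0,"rz": 0.003},{"tx": 0,"ty": 0,"tz": 0,"rx": 0,"ry": 0,"rz": 0},{"tx": 0,"ty": 0,"tz": 0,"rx": 0,"ry": 0,"rz": 0}])

```text
t: 22.23
position: [0.5914, -0.2445, 0.064]
ee_rot: [0.001, 0.934, 0.357, 0.001]
contact_force: [-0.1, -0.9, 1.5]
width: 0.0525
```

```bash
python3 -c "
from h import *
rep(3)"
```

```text
yaw 0.8403..0.8403 Tz [0.202 0.184 0.117] mean 0.168
t 22.33 pos [ 0.5914 -0.2445  0.064 ] shift mm [-0.  -0.2  0. ] rot mrad [ 1.7 -1.4  0. ] F [-0.39 -0.13  0.07] T [-0.129  0.037  0.117] w 0.0523 q7 -0.39
```

```bash
python3 -c "
from h import *
rep(6)"
```

```text
yaw 0.8403..0.8403 Tz [0.117 0.149 0.146 0.154 0.145 0.194] mean 0.151
t 22.58 pos [ 0.5915 -0.2445  0.064 ] shift mm [-0.1 -0.2  0. ] rot mrad [ 1.7 -1.4  0. ] F [ 0.23 -0.61  0.73] T [0.018 0.017 0.194] w 0.0525 q7 -0.39
```

Call:
servo_tool(series=[{"tx": 0,"ty": 0,"tz": 0,"rx": 0,"ry": 0,"rz": 0.004},{"tx": 0,"ty": 0,"tz": 0,"rx": 0,"ry": 0,"rz": 0.004},{"tx": 0,"ty": 0,"tz": 0,"rx": 0,"ry": 0,"rz": 0.004},{"tx": 0,"ty": 0,"tz": 0,"rx": 0,"ry": 0,"rz": 0.003},{"tx": 0,"ty": 0,"tz": 0,"rx": 0,"ry": 0,"rz": 0},{"tx": 0,"ty": 0,"tz": 0,"rx": 0,"ry": 0,"rz": 0},{"tx": 0,"ty": 0,"tz": 0,"rx": 0,"ry": 0,"rz": 0},{"tx": 0,"ty": 0,"tz": 0,"rx": 0,"ry": 0,"rz": 0}])

```text
t: 23.25
position: [0.5914, -0.2445, 0.064]
ee_rot: [0.001, 0.937, 0.35, 0.001]
contact_force: [-1.1, -0.1, 1.5]
width: 0.0524
```

```bash
python3 -c "
from h import *
rep(6)"
```

```text
yaw 0.8565..0.8565 Tz [0.287 0.298 0.297 0.257 0.283 0.287] mean 0.285
t 23.50 pos [ 0.5914 -0.2445  0.064 ] shift mm [-0.1 -0.2  0. ] rot mrad [ 1.8 -1.3  0. ] F [-1.15 -0.29 -0.23] T [-0.08  -0.057  0.287] w 0.0525 q7 -0.41
```

Call:
servo_tool(series=[{"tx": 0,"ty": 0,"tz": 0,"rx": 0,"ry": 0,"rz": 0.004},{"tx": 0,"ty": 0,"tz": 0,"rx": 0,"ry": 0,"rz": 0.005},{"tx": 0,"ty": 0,"tz": 0,"rx": 0,"ry": 0,"rz": 0.005},{"tx": 0,"ty": 0,"tz": 0,"rx": 0,"ry": 0,"rz": 0.005},{"tx": 0,"ty": 0,"tz": 0,"rx": 0,"ry": 0,"rz": 0.004},{"tx": 0,"ty": 0,"tz": 0,"rx": 0,"ry": 0,"rz": 0.002},{"tx": 0,"ty": 0,"tz": 0,"rx": 0,"ry": 0,"rz": 0},{"tx": 0,"ty": 0,"tz": 0,"rx": 0,"ry": 0,"rz": 0}])

```text
t: 24.17
position: [0.5914, -0.2445, 0.064]
ee_rot: [0.001, 0.942, 0.337, 0.001]
contact_force: [0.3, 0.8, 0.8]
width: 0.0524
```

```bash
python3 -c "
from h import *
rep(6)"
```

```text
yaw 0.8835..0.8836 Tz [0.443 0.454 0.481 0.422 0.413 0.492] mean 0.451
t 24.42 pos [ 0.5915 -0.2445  0.064 ] shift mm [-0.1 -0.2  0. ] rot mrad [ 1.8 -1.1  0. ] F [-0.49 -0.15  0.63] T [-0.086  0.026  0.492] w 0.0526 q7 -0.43
```

Call:
servo_tool(series=[{"tx": 0,"ty": 0,"tz": 0,"rx": 0,"ry": 0,"rz": 0.002},{"tx": 0,"ty": 0,"tz": 0,"rx": 0,"ry": 0,"rz": 0.002},{"tx": 0,"ty": 0,"tz": 0,"rx": 0,"ry": 0,"rz": 0},{"tx": 0,"ty": 0,"tz": 0,"rx": 0,"ry": 0,"rz": 0},{"tx": 0,"ty": 0,"tz": 0,"rx": 0,"ry": 0,"rz": 0},{"tx": 0,"ty": 0,"tz": 0,"rx": 0,"ry": 0,"rz": 0},{"tx": 0,"ty": 0,"tz": 0,"rx": 0,"ry": 0,"rz": 0},{"tx": 0,"ty": 0,"tz": 0,"rx": 0,"ry": 0,"rz": 0}])

```text
t: 25.08
position: [0.5914, -0.2445, 0.064]
ee_rot: [0.001, 0.942, 0.335, 0.001]
contact_force: [-0.5, -0.0, 0.9]
width: 0.0527
```

```bash
python3 -c "
from h import *
rep(8)"
```

```text
yaw 0.8879..0.8879 Tz [0.536 0.474 0.477 0.442 0.479 0.46  0.534 0.462] mean 0.483
t 25.43 pos [ 0.5914 -0.2445  0.064 ] shift mm [-0.1 -0.1  0. ] rot mrad [ 1.8 -1.1  0. ] F [0.14 0.12 1.37] T [-0.105  0.099  0.462] w 0.0527 q7 -0.44
```

Call:
servo_tool(series=[{"tx": 0,"ty": 0,"tz": 0,"rx": 0,"ry": 0,"rz": 0},{"tx": 0,"ty": 0,"tz": 0,"rx": 0,"ry": 0,"rz": 0},{"tx": 0,"ty": 0,"tz": 0,"rx": 0,"ry": 0,"rz": 0},{"tx": 0,"ty": 0,"tz": 0,"rx": 0,"ry": 0,"rz": 0},{"tx": 0,"ty": 0,"tz": 0,"rx": 0,"ry": 0,"rz": 0},{"tx": 0,"ty": 0,"tz": 0,"rx": 0,"ry": 0,"rz": 0},{"tx": 0,"ty": 0,"tz": 0,"rx": 0,"ry": 0,"rz": 0},{"tx": 0,"ty": 0,"tz": 0,"rx": 0,"ry": 0,"rz": 0}])

```text
t: 26.1
position: [0.5914, -0.2445, 0.064]
ee_rot: [0.001, 0.942, 0.335, 0.001]
contact_force: [-1.2, -0.3, 2.0]
width: 0.0524
```

```bash
python3 -c "
from h import *
rep(4)"
```

```text
yaw 0.8878..0.8878 Tz [0.487 0.521 0.492 0.477] mean 0.494
t 26.25 pos [ 0.5914 -0.2445  0.064 ] shift mm [-0.1 -0.1  0. ] rot mrad [ 1.8 -1.1  0. ] F [-0.91 -0.14  1.59] T [-0.107  0.067  0.477] w 0.0526 q7 -0.44
```

Call:
servo_tool(series=[{"tx": 0,"ty": 0,"tz": 0,"rx": 0,"ry": 0,"rz": 0},{"tx": 0,"ty": 0,"tz": 0,"rx": 0,"ry": 0,"rz": 0},{"tx": 0,"ty": 0,"tz": 0,"rx": 0,"ry": 0,"rz": 0},{"tx": 0,"ty": 0,"tz": 0,"rx": 0,"ry": 0,"rz": 0},{"tx": 0,"ty": 0,"tz": 0,"rx": 0,"ry": 0,"rz": 0},{"tx": 0,"ty": 0,"tz": -0.002,"rx": 0,"ry": 0,"rz": 0},{"tx": 0,"ty": 0,"tz": -0.004,"rx": 0,"ry": 0,"rz": 0},{"tx": 0,"ty": 0,"tz": -0.004,"rx": 0,"ry": 0,"rz": 0}], gripper=90)

```text
t: 26.92
position: [0.5905, -0.2442, 0.0734]
ee_rot: [-0.0, 0.943, 0.334, 0.0]
contact_force: [0.4, 0.3, -0.1]
width: 0.0767
```

```bash
python3 -c "
from h import *
err(.5914,-.2445,.15,-yaw())"
```

```text
t 26.92 pos [ 0.5905 -0.2442  0.0734] shift mm [  0.5   0.8 -76.6] rot mrad [-0.6 -0.4 -0. ] F [ 0.43  0.25 -0.06] T [-0.043  0.009 -0.005] w 0.0767 q7 -0.44
```

Call:
servo_tool(series=[{"tx": 0,"ty": 0,"tz": -0.006,"rx": 0,"ry": 0,"rz": 0},{"tx": 0,"ty": 0,"tz": -0.01,"rx": 0,"ry": 0,"rz": 0},{"tx": 0,"ty": 0,"tz": -0.012,"rx": 0,"ry": 0,"rz": 0},{"tx": 0,"ty": 0,"tz": -0.015,"rx": 0,"ry": 0,"rz": 0},{"tx": 0,"ty": 0,"tz": -0.02,"rx": 0,"ry": 0,"rz": 0},{"tx": 0,"ty": 0,"tz": -0.02,"rx": 0,"ry": 0,"rz": 0},{"tx": 0,"ty": 0,"tz": -0.015,"rx": 0,"ry": 0,"rz": 0},{"tx": 0,"ty": 0,"tz": -0.005,"rx": 0,"ry": 0,"rz": 0}])

```text
t: 27.58
position: [0.5906, -0.2447, 0.1886]
ee_rot: [0.001, 0.943, 0.333, 0.001]
contact_force: [0.2, -0.7, 0.1]
width: 0.0768
```

Call:
servo_tool(series=[{"tx": 0,"ty": 0,"tz": 0,"rx": 0,"ry": 0,"rz": 0},{"tx": 0,"ty": 0,"tz": 0,"rx": 0,"ry": 0,"rz": 0},{"tx": 0,"ty": 0,"tz": 0,"rx": 0,"ry": 0,"rz": 0},{"tx": 0,"ty": 0,"tz": 0,"rx": 0,"ry": 0,"rz": 0},{"tx": 0,"ty": 0,"tz": 0,"rx": 0,"ry": 0,"rz": 0},{"tx": 0,"ty": 0,"tz": 0,"rx": 0,"ry": 0,"rz": 0},{"tx": 0,"ty": 0,"tz": 0,"rx": 0,"ry": 0,"rz": 0},{"tx": 0,"ty": 0,"tz": 0,"rx": 0,"ry": 0,"rz": 0}])

```text
t: 28.25
position: [0.5897, -0.2444, 0.1875]
ee_rot: [0.0, 0.943, 0.333, 0.001]
contact_force: [-0.4, -0.4, 0.2]
width: 0.0767
```

```bash
python3 -c "
from h import *
err(.5914,-.2445,.15,-yaw())
s=cap('side','s20.png');c=cap('wrist','w20.png');d=cap('scene','c20.png')
cv2.imwrite('pics/s20d.png',cv2.resize(cv2.imread('pics/s20.png')[110:200,240:320],None,fx=7,fy=6.6))
cv2.imwrite('pics/c20d.png',cv2.resize(cv2.imread('pics/c20.png')[160:240,330:420],None,fx=7,fy=7))
a=cv2.imread('pics/s20.png');b=cv2.imread('pics/s0.png') if 0 else cv2.imread('pics/side0.png')
cv2.imwrite('pics/cmp.png',np.hstack([cv2.resize(x[255:385,255:425],None,fx=2.3,fy=3) for x in(b,a)]))
"
```

```text
t 28.25 pos [ 0.5897 -0.2444  0.1875] shift mm [ 1.2  1.1 37.5] rot mrad [ 0.5 -1.2  0. ] F [-0.37 -0.39  0.21] T [ 0.012 -0.017  0.071] w 0.0767 q7 -0.47
```

View pics/s20d.png

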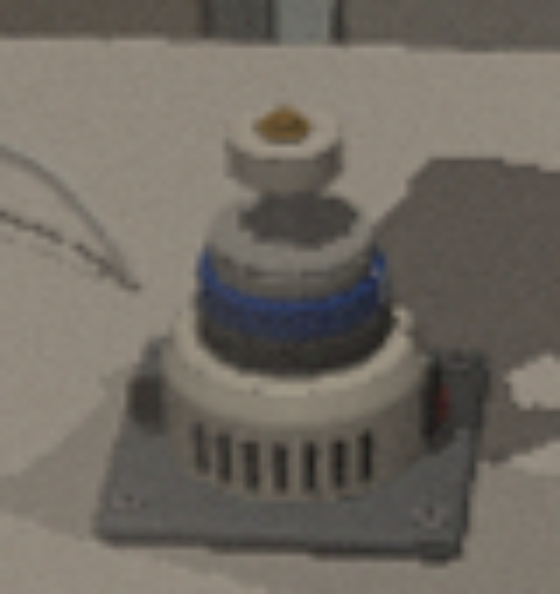

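View pics/c20d.png

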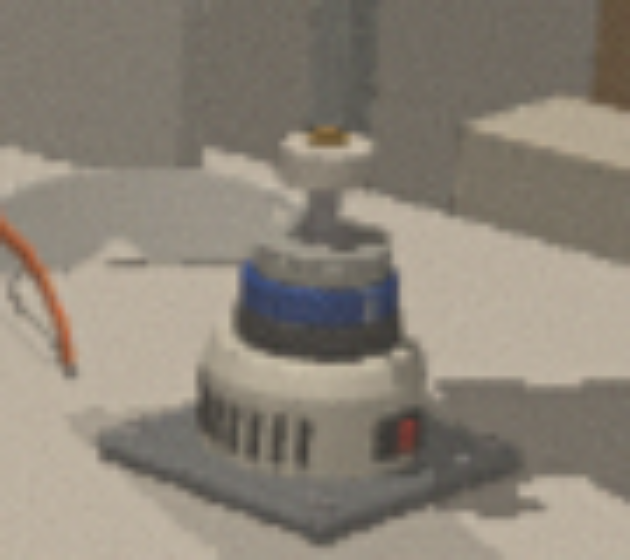

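View pics/w20.png

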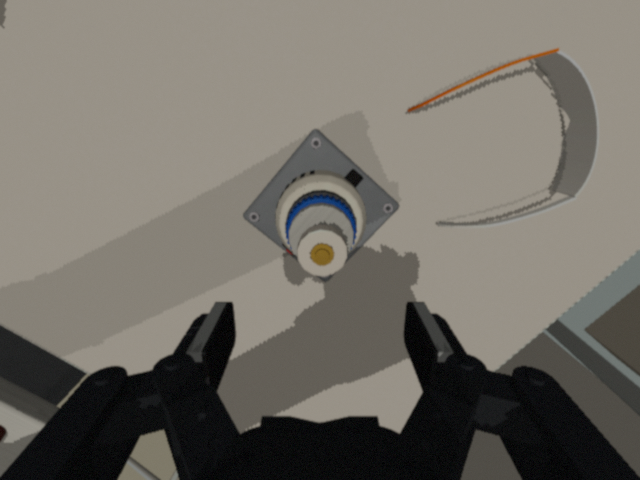

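View pics/cmp.png

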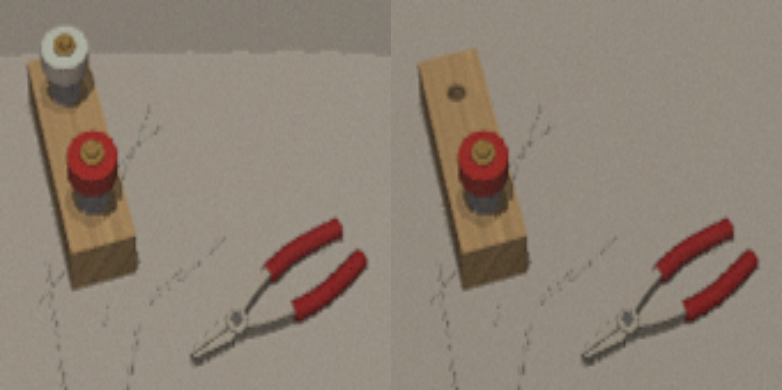

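```bash
python3 -c "
from h import *
import pickle
c=cap('wrist');s=cap('side');d=cap('scene');pickle.dump((c,s,d),open('c20.pkl','wb'))
f=lambda c,x,y,w,h,k:cv2.resize(cv2.cvtColor(c['img'],cv2.COLOR_RGB2BGR)[y:y+h,x:x+w],None,fx=k,fy=k,interpolation=cv2.INTER_CUBIC)
a=f(c,270,180,100,110,7)
def dr(im,cam,x0,y0,k,p,r,z,col):
    P=[proj(cam,[p[0]+r*np.cos(t),p[1]+r*np.sin(t),z]) for t in np.linspace(0,2*np.pi,60)]
    cv2.polylines(im,[np.int32([((u-x0+.5)*k,(v-y0+.5)*k) for u,v in P])],True,col,1)
def al(im,cam,x0,y0,k,n):
    dr(im,cam,x0,y0,k,n,.025,.087,(0,255,0));dr(im,cam,x0,y0,k,n,.017,.122,(0,0,255));dr(im,cam,x0,y0,k,n,.017,.108,(255,0,255));dr(im,cam,x0,y0,k,n,.028,.0745,(255,255,0))
b=f(s,250,110,70,70,8);e=f(d,350,165,60,60,9)
n=[.5906,-.2443]
al(a,c,270,180,7,n);al(b,s,250,110,8,n);al(e,d,350,165,9,n)
cv2.imwrite('pics/oa.png',a);cv2.imwrite('pics/ob.png',b);cv2.imwrite('pics/oe.png',e)
"
```

```text
(no output)
```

View pics/oa.png

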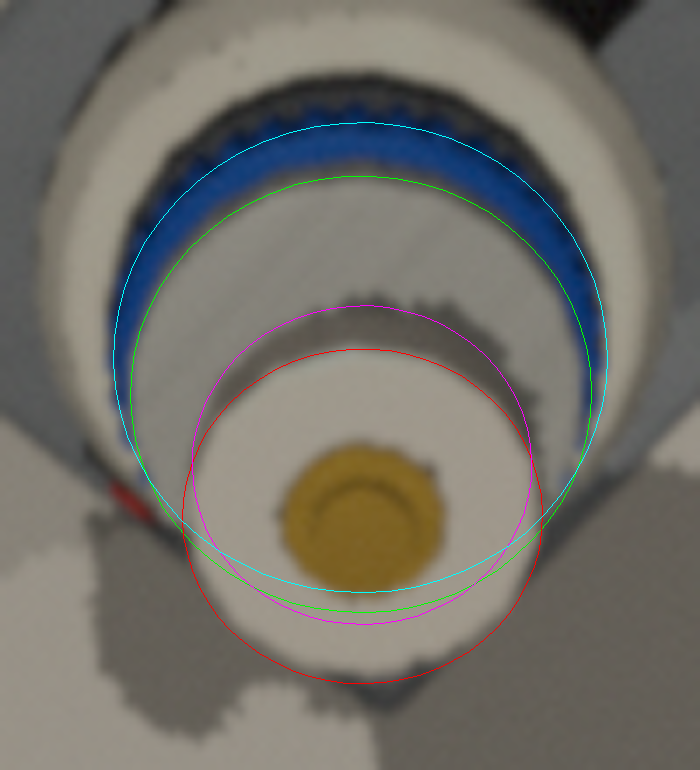

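View pics/ob.png

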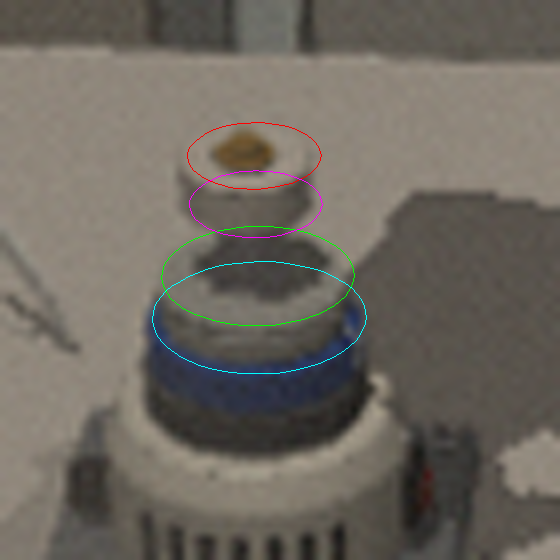

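View pics/oe.png

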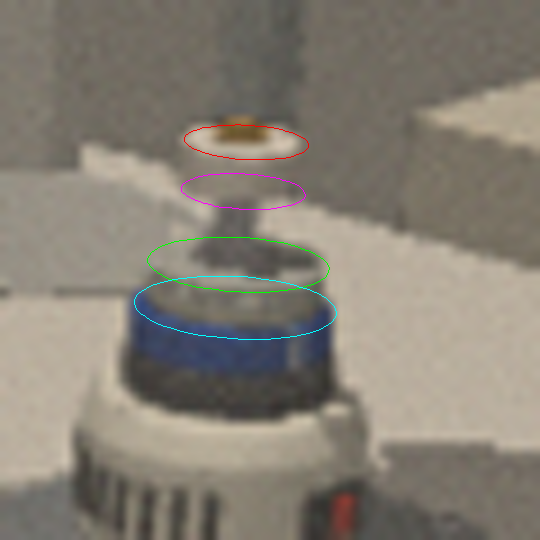

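```bash
python3 -c "
from h import *
print(ctrl.sign_off())"
```

```text
the job is handed in; nothing more can be done
None
```

The white-wheeled arbor is standing in the spindle bore and the blue lock ring is tightened against its stop. The job is handed in at about 28 s on the robot's clock; the hand-in reports no verdict.

- **Lock ring:** I turned it clockwise and met the stop after about 0.84 rad. I held it there for over a second at 0.48–0.49 N m on average; single readings ranged from 0.44 to 0.54, against the 0.63 limit. The next-to-last step gave a little less torque than the 8 N m per rad spring predicts (0.45 against 0.50 N m). I added a small final turn to make that up.
- **Fixed rings:** I aimed the fingertips about 5 mm above the lower ring and saw no sign of contact with either ring in the pictures or forces. I had no direct reading of finger contact.
- **Arbor:** In the last pictures it stands upright at full depth, with the wheel within about 1 mm of the axis. The wrist and side cameras disagreed by about 1 mm on how far off centre it is, which is well inside the 3 mm allowed.
- **Everything else:** The red-wheeled arbor and the pliers look unmoved compared with the first picture. The gripper is open and about 6 cm above the arbor, touching nothing.

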